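Set up a stepped roller on the grinder's bed rail

ROBOT

A 6-joint arm with a two-finger parallel gripper is mounted at the origin on the work surface. World frame = base frame: x ahead of the robot, y to its left, z up, the work surface at z = 0. Lengths are in m, angles in rad, forces in N, time in s.
With the tool pointing down it reaches from about 0.425 to 0.95 m from the base axis. Payload 3.5 kg.
Tool frame: the origin (TCP) lies on the centre line of the jaws, within the pads' length; the fingertips stand 14 mm ahead of it and the grasp point (between the pads) lies 5 mm behind it (tips_ahead is the distance from the TCP to the fingertips, in m); y points along the fingers, z is the direction in which the jaws open and shut, and the axes are right-handed (so a half turn about y gives the same grasp; the last joint's range is limited). The gripper opens to 85 mm and grips with 20 to 120 N. Pads are 22 mm wide; open, the fingers measure 114 mm over their backs; the gripper's body (76 mm by 85 mm) begins 54 mm behind the grasp point. The pads swing forward as they close: fully open they stand 13 mm farther back than shut.
Start: joints at [-1.315, 0.286, 1.577, -0, 1.279, -0.15], TCP at [0.266, -0.62, 0.245] pointing down, gripper open.
Joint ranges: [-2.77, 2.77], [-0.9, 2.22], [0.21, 2.48], [-1.53, 4.67], [0.24, 2.81], [-2.84, 2.84]. Speed limits (rad/s): [2.79, 2.79, 3.14, 3.14, 3.14, 3.14].

INTERFACE

Orientations are given as a unit quaternion [x, y, z, w].
In Python, from plant import get_state, read_camera, sign_off, tips_ahead gives the robot as it stands.
- The arm moves only by the tool send_rows, never from a script. Its argument "plan" is a list of rows, each a list of 2 entries, a list of its own where there are three numbers: the shift along the tool's x, y, z in units of 12 cm (1.0 is 12 cm), then the turn, a rotation vector about the tool's x, y, z in units of 360 degrees (1.0 is 360 degrees). In form: [[[tx, ty, tz], [rx, ry, rz]], ...]. A call has 1 to 12 rows; each row shifts and turns the commanded pose from where the row before left it, along the tool's axes as they then stand; what a row does not reach is not made up. A row lasts 1/10 s, in which the tool goes at most 50 mm and 8.59 degrees, less where a joint would pass 70% of its speed; a pose out of reach is approached as far as the arm can. A call with a number of a shift or a turn outside -1 to 1 is refused whole. A call with a gripper value outside its range is refused whole. "gripper" is the closure, from 0 (fully open) to 1 (shut), set as the call begins (left out, the last holds). The fingers move at their own pace and stop on an object; "grip_force" is the grip in N (left out, the last holds). Time passes only in rows, so rows that do not move let the fingers close. It gives the time, the measured TCP pose, the force and the opening at its end, in the units of the state.
- get_state(): the state, without advancing time (a new reading comes with each control period).
- read_camera(name): name is "side" or "top"; returns a dict with "img" (480x640x3 uint8, blue, green, red), "fx", "fy", "cx", "cy" (pixels), "D" ([k1, k2, p1, p2, k3] as OpenCV has them; the pictures are not rectified), "world_from_camera" (4x4, takes a point from camera to world coordinates). Camera axes: x right, y down, z forward; pixel columns grow to the right and rows downward; lengths in m; the calibration is good to about 2 mm. A picture is of the moment at which its call begins. There is no depth.
- sign_off(): hands the job in, once; it reports no verdict.
The state is a dict: "time": time; "qpos": joint angles; "dq": joint speeds; "joint_efforts": joint torques, N m; "eef_pos": TCP position; "tcp_rot": TCP orientation; "contact_force": force on the tool from outside, world axes, zero at the start; "wrist_torque": the same for the moment, N m; "opening": opening from 0.0 (shut) to 1.0 (fully open).
Only numpy, scipy, OpenCV 4.12 (cv2) and the standard library are available. Lean on these libraries where they do the work, as an engineer would, in place of code of your own. Each camera call takes 0.05 s, during which the arm holds its last target. There are 200 camera calls.

TASK

Set up the rubber-covered roller over the grinder's bed rail, level and in line with the drive head, ready for grinding: seat the low V support on the rail under the middle of the roller's thick journal and the tall V support under the middle of its thin journal, and lay the roller gently in the two Vs, without dropping it, with its thick end towards the drive head, leaving about 20 mm between that end and the drive disc. Seat the end stop on the rail beyond the thin end, its disc facing the roller with about 20 mm between them as well. Leave the oil bottle, the wrench and the spare wheel where they are, and let go of everything when you are done.

Things in the scene. Friction and masses are not known exactly. Their poses are not given: they have to be found in the camera images.
- rail_top (a point): Fixed steel bed rail, 560 mm long, across the bench. Point: middle of its flat top, 40 mm above the bench; y runs along the rail (about the robot's left), x across it (away from the robot), z up. Top 40 mm wide, sides sloping out 30 deg from vertical to a base 80 mm wide, 20 mm high. Saddles sit on the top; their flared skirts centre them across it if lowered up to 6 mm off.
- drive_axis (a point): Fixed purple drive head, motor behind, near the rail's left or right end. Point: its middle on the spindle axis, 71 mm above the rail top; axis along the rail. Same drive disc (54 mm diameter) on both faces, outer face 35 mm from the point; only the disc towards the rail's middle is used. Head 70 mm across, its top 105 mm and its black handle 170 mm above the rail top.
- parked_center (a point): Fixed plain aluminium clamp block, 50 x 40 x 30 mm on a 50 mm long saddle, parked near the rail's other end; not used. Point: centre of the block, 25 mm above the rail top; its top is 48 mm above the rail top.
- low_v_center (a point): Loose aluminium V support, the lower one (77 mm high): saddle 70 x 44 mm, upright plate 50 (its x) x 24 mm (y), 90 deg V 44 mm wide in its top, for a shaft along y. Point: middle of the plate, 52 mm above the bench, 36 mm above the rail top when seated; plate top 26, V bottom 4 mm above it. Knob at -x, low (28 mm below, 57 mm out). Either way round. Grip across the 50 mm (or 24 mm). 0.35 kg.
- tall_v_center (a point): Loose aluminium V support, the taller one (94 mm high), otherwise like the low one: plate 50 mm (its x) by 24 mm (y), 0.40 kg. Point: middle of the upright plate's width and thickness, 26 mm below its top; 68.5 mm above the bench as it stands there, 53 mm above the rail top when seated; V bottom 4 mm above the point. Either way round.
- stop_center (a point): Loose end stop, 0.40 kg: like saddle and knob, with a plain block 44 (its x) x 30 (y) x 74 mm high. A rod along y, 13 mm above the point, has a 40 mm disc on the +y side only, its face 40 mm from the point; at -y the rod ends 42 mm from it. Point: on the block's middle line, 26 mm below its top, 73.5 mm above the bench, 58 mm above the rail top when seated. Grip across the 44 mm (along x).
- roller_center (a point): Loose roller, 0.6 kg, 182 mm long, lying along its y in a fixed wooden cradle. Point: centre, on the axis, 58 mm above the bench. Middle: black rubber, 50 mm diameter, 86 mm long (grip here). Steel journals 48 mm long, middles 67 mm from the point: thick (44 mm) at +y, thin (20 mm) at -y. Thick in the low V, thin in the tall V: level, axis 71 mm above the rail top. Any roll about y will do.
- spare_wheel: Bystander: spare contact wheel, black rubber tyre between aluminium flanges, 90 mm diameter, 31 mm high, flat on the bench behind the rail. Origin: centre of its underside.
- oil_bottle: Bystander: white plastic oil bottle with black cap, 52 mm diameter, 130 mm high, standing on the left. Origin: centre of its underside.
- wrench: Bystander: steel wrench, 170 mm long along its x axis, lying on the bench on the right.

How it is judged:
By the outcome, as a careful person would: the job done as asked, in the order asked, and still so for the second after the job is handed in, with the robot touching nothing.
It also fails if it takes over 115 s, if anything falls off the work surface, if the arm or the gripper's body presses on something with over 40 N, if the wrist force passes 120 N, or if a joint passes its speed limit or range.

## Working session

There is one attempt and no reset: what is moved stays moved. The work goes in short steps, Python scripts to look and compute and a tool call to move; the robot and the scene stay as the last step left them, time stands still between calls to the robot, and variables do not carry over. Pictures are saved under pics/ and viewed, about 12 in all and at most 16, crops included, and the job is handed in when it is done.

Besides the shell and the picture viewer there is one more tool, called after "Call:" as a command line: name --argument value ..., lists and objects as JSON in quotes. send_rows: Moves the arm, as the interface text tells. Its arguments: {"type":"object","properties":{"plan":{"type":"array"},"gripper":{"type":"number"},"grip_force":{"type":"number"}},"required":["plan"]}

```bash
mkdir -p pics && ls && python3 - <<'E'
from plant import *
import cv2, numpy as np
print(get_state(), tips_ahead)
for n in("side","top"):
    c=read_camera(n); cv2.imwrite(f"pics/{n}0.png",c["img"]); np.save(f"pics/{n}0.npy",c,allow_pickle=True)
    print(n,{k:np.round(v,4).tolist() if k!='img' else 0 for k,v in c.items()})
E
```

```text
pics
{'time': 0.0, 'qpos': array([-1.31500294e+00,  2.87157691e-01,  1.57820081e+00,  4.23158718e-06,
        1.27859383e+00, -1.49985315e-01]), 'dq': array([ 4.95538709e-05,  2.21924524e-04,  2.28621401e-03,  1.03223140e-04,
       -2.62949731e-03,  9.40762264e-04]), 'joint_efforts': array([ 8.90534757e-04, -4.05981266e+01, -2.92626268e+01, -5.84096688e-05,
        5.84123700e-03,  9.07736990e-06]), 'eef_pos': array([ 0.26632095, -0.61955173,  0.24393956]), 'tcp_rot': array([-0.14252436,  0.69343572, -0.69176936,  0.14243899]), 'contact_force': array([0.70086264, 0.47955952, 0.11431712]), 'wrist_torque': array([ 0.01391682, -0.01617441, -0.00219926]), 'opening': 1.003386795234224} 0.014
side {'img': 0, 'fx': 611.7158, 'fy': 611.7158, 'cx': 320.1877, 'cy': 245.1339, 'D': [0.0075, 0.0, 0.0, 0.0, 0.0], 'world_from_camera': [[0.8073, -0.4115, 0.4231, -0.14], [-0.5899, -0.585, 0.5566, -0.9952], [0.0185, -0.6989, -0.715, 1.3845], [0.0, 0.0, 0.0, 1.0]]}
top {'img': 0, 'fx': 521.0455, 'fy': 521.0455, 'cx': 317.5208, 'cy': 240.6721, 'D': [0.0239, 0.0, 0.0, 0.0, 0.0], 'world_from_camera': [[0.0144, -0.9969, 0.0768, 0.5201], [-0.9999, -0.0143, 0.003, -0.0071], [-0.0019, -0.0768, -0.997, 1.4748], [0.0, 0.0, 0.0, 1.0]]}
```

View pics/top0.png

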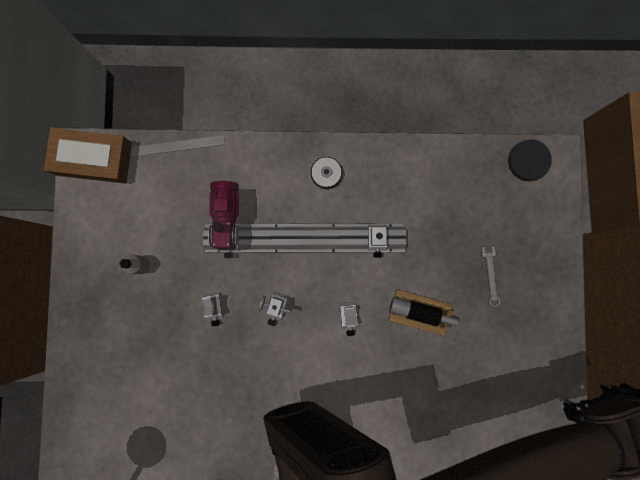

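View pics/side0.png

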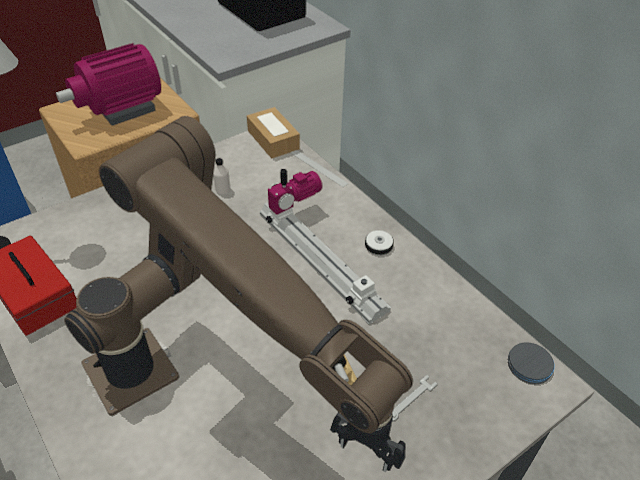

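The top view shows the drive head at the left (224,235), parked block (378,236), V supports at (212,307) and (349,315), stop at (276,306), roller (422,312) with thick end left. Enlarging for measurement.

```bash
python3 - <<'E'
import cv2
im=cv2.imread("pics/top0.png")
for n,x0,y0 in(("L",195,220),("R",325,220)):
    c=cv2.resize(im[y0:y0+118,x0:x0+150],None,fx=5,fy=5,interpolation=cv2.INTER_CUBIC)
    c=cv2.convertScaleAbs(c,alpha=1.4)
    for i in range(0,150,10):
        cv2.line(c,(i*5,0),(i*5,6 if i%50 else 14),(0,255,255),1)
        if i%20==0: cv2.putText(c,str(x0+i),(i*5,24),0,.4,(0,255,255),1)
    for j in range(0,118,10):
        cv2.line(c,(0,j*5),(6,j*5),(0,255,255),1)
        if j%20==0: cv2.putText(c,str(y0+j),(8,j*5+4),0,.4,(0,255,255),1)
    cv2.imwrite(f"pics/c{n}.png",c)
E
```

```text
(no output)
```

View pics/cL.png

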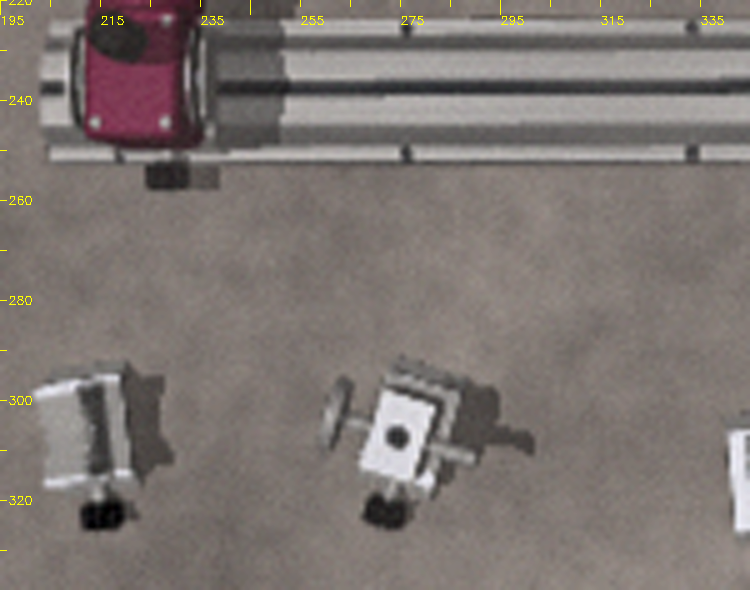

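View pics/cR.png

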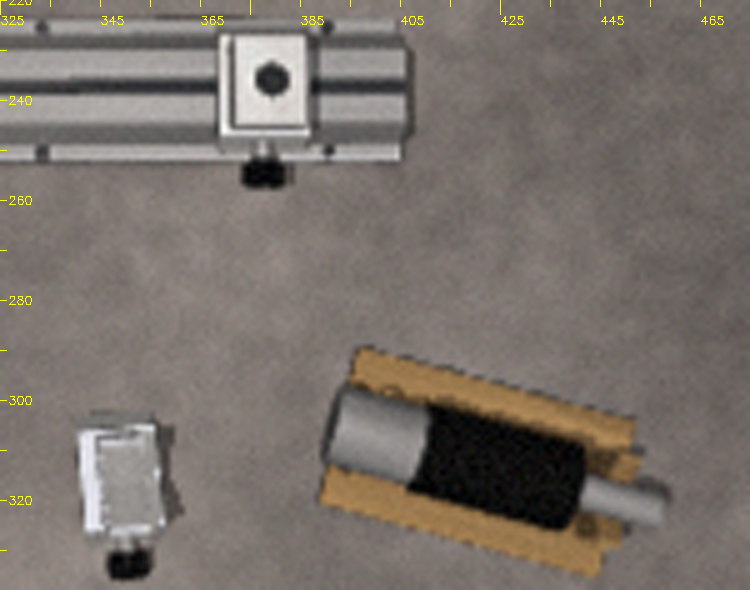

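The left crop shows the left V's top rim at about (202,298)–(211,316), knob (215,323); the stop block top at (275,306), disc at (263,303), knob (272,322). The right crop shows V plate (349,316), knob (351,333), roller thick end (393,308) to thin end (458,320), parked block (379,236). Now I'll fit models to those points.

```bash
cat > h.py <<'E'
import numpy as np, cv2
from scipy.optimize import least_squares
def load(f): return np.load(f,allow_pickle=True).item()
def proj(c,P):
    P=np.atleast_2d(P).astype(float); M=np.linalg.inv(c["world_from_camera"])
    K=np.array([[c["fx"],0,c["cx"]],[0,c["fy"],c["cy"]],[0,0,1]])
    return cv2.projectPoints(P,cv2.Rodrigues(M[:3,:3])[0],M[:3,3],K,np.array(c["D"],float))[0][:,0]
def atz(c,uv,z):
    K=np.array([[c["fx"],0,c["cx"]],[0,c["fy"],c["cy"]],[0,0,1]])
    n=cv2.undistortPoints(np.array([[uv]],float),K,np.array(c["D"],float))[0,0]
    T=c["world_from_camera"]; d=T[:3,:3]@[n[0],n[1],1]; return T[:3,3]+d*(z-T[2,3])/d[2]
def pose(p,q,z):  # p=(x,y,yaw), local pts q -> world, z base
    s,k=np.sin(p[2]),np.cos(p[2]); q=np.atleast_2d(q)
    return np.c_[p[0]+k*q[:,0]-s*q[:,1],p[1]+s*q[:,0]+k*q[:,1],z+q[:,2]]
def fit(c,q,uv,z,p0):
    f=lambda p:(proj(c,pose(p,q,z))-uv).ravel()
    r=least_squares(f,p0,loss="soft_l1"); return r.x,np.abs(r.fun).reshape(-1,2).round(1).tolist()
E
cat > m.py <<'E'
from h import *
c=load("pics/top0.npy"); f=lambda u,v,z:atz(c,(u,v),z).round(4).tolist()
# V: rim corners (z top), knob ; local: x=+away from knob
def V(top,uv,p0):
    q=[[.025,.012,top],[-.025,.012,top],[.025,-.012,top],[-.025,-.012,top],[-.057,0,.024]]
    return fit(c,q,np.array(uv),0,p0)
Lc=[(202.4,297.8),(204,317),(211.4,295.8),(211.8,315.6),(215.4,322.8)]
Rc=[(344.2,305.2),(345.5,326.4),(356,304.6),(357.6,325.4),(351,332.6)]
for n,u,p0 in(("L",Lc,[.33,.28,0]),("R",Rc,[.31,-.09,0])):
    for t in(.077,.0945): r=V(t,u,p0); print(n,t,r[0].round(4),r[1])
# stop: top z .0995 corners, disc centre, rod tail, knob
q=[[.022,.015,.0995],[-.022,.015,.0995],[.022,-.015,.0995],[-.022,-.015,.0995],[0,-.042,.0865],[-.057,0,.024]]
u=[(271.4,297.6),(267,313.6),(282.6,300.4),(278,316.6),(290.6,312),(272,322.4)]
print("stop",fit(c,q,np.array(u),0,[.33,.1,0]))
print("stopdisc",f(262,303,.0865))
# roller ends/ rubber ends at silhouette (z axis .058)
A=np.array(f(393,308.2,.058)) ; B=np.array(f(457.6,320,.058))
r1=np.array(f(408.6,309,.058)); r2=np.array(f(440.8,317.3,.058))
print("roller ends",A,B,"rubber mid",(r1+r2)/2,"yaw",np.arctan2(*(A-B)[[0,1]])*-1, np.linalg.norm(A-B), np.linalg.norm(r1-r2))
# rail: slot line z .04ish, ends; drive
for n,u,v,z in(("railL",203,237.3,.04),("slot255",255,237.2,.04),("slot340",340,237,.04),("railR",406,237,.04),("frontedge",300,247,.04),("rearedge",300,229.5,.04),
 ("discface",236.2,237,.111),("outerface",208.8,237,.111),("parkedtop",379,236,.088),("botR",405,252,.02),("topR",405,223.5,.02),("botL",205,252,.02)):
    print(n,f(u,v,z))
E
python3 m.py
```

```text
L 0.077 [0.4486 0.2868 0.1604] [[0.3, 0.2], [0.5, 0.7], [0.4, 0.4], [1.7, 0.6], [0.9, 3.1]]
L 0.0945 [0.4494 0.2835 0.1327] [[0.3, 0.5], [0.0, 0.6], [0.2, 0.4], [1.3, 0.3], [0.3, 2.9]]
R 0.077 [ 0.4313 -0.0943  0.075 ] [[1.5, 0.4], [1.4, 1.8], [1.3, 0.5], [1.6, 1.4], [0.0, 1.8]]
R 0.0945 [ 0.4322 -0.0934  0.0865] [[1.4, 0.5], [1.6, 1.6], [1.3, 0.4], [1.4, 1.2], [0.1, 1.5]]
stop (array([ 0.4502655 ,  0.10625399, -0.26237565]), [[0.3, 0.3], [0.0, 0.1], [0.1, 0.0], [0.0, 0.1], [0.0, 0.9], [0.6, 3.3]])
stopdisc [0.4596, 0.1417, 0.0865]
roller ends [ 0.4496 -0.209   0.058 ] [ 0.4208 -0.3824  0.058 ] rubber mid [ 0.4377 -0.2942  0.058 ] yaw -0.16458751024569834 0.17577542490348305 0.0888684420927924
railL [0.6355, 0.3136, 0.04]
slot255 [0.6378, 0.1701, 0.04]
slot340 [0.6417, -0.0647, 0.04]
railR [0.6443, -0.2468, 0.04]
frontedge [0.6125, 0.0453, 0.04]
rearedge [0.661, 0.0462, 0.04]
discface [0.6318, 0.2107, 0.111]
outerface [0.6308, 0.2825, 0.111]
parkedtop [0.6418, -0.1668, 0.088]
botR [0.604, -0.2474, 0.02]
topR [0.684, -0.2473, 0.02]
botL [0.596, 0.3112, 0.02]
```

```bash
cat >> h.py <<'E'
from scipy.spatial.transform import Rotation as R
def target(x,y,z,psi): # tool y down, tool z at world yaw psi
    zt=np.array([np.cos(psi),np.sin(psi),0]); yt=np.array([0,0,-1.]); return np.array([x,y,z]),R.from_matrix(np.c_[np.cross(yt,zt),yt,zt])
def rows(p,Rm,wps,vmax=.04,wmax=7.):
    """print rows from pose through waypoints (x,y,z,psi[,v])"""
    out=[]
    for w in wps:
        v=w[4] if len(w)>4 else vmax
        q,T=target(*w[:4]); d=(Rm.inv()*T).as_rotvec()
        n=max(1,int(np.ceil(max(np.linalg.norm(q-p)/v,np.degrees(np.linalg.norm(d))/wmax)-1e-6)))
        for i in range(n):
            s=(Rm.inv().apply(q-p)/(n-i)/.12).round(3); t=((Rm.inv()*T).as_rotvec()/(n-i)/2/np.pi).round(4)
            out.append([(s+0.).tolist(),(t+0.).tolist()])
            p=p+Rm.apply(s*.12); Rm=Rm*R.from_rotvec(t*2*np.pi)
        print(n,"rows to",w)
    for i in range(0,len(out),12): print(str(out[i:i+12]).replace(" ",""))
    return p,Rm
def now():
    from plant import get_state
    s=get_state(); Rm=R.from_quat(s["tcp_rot"]); z=Rm.apply([0,0,1])
    print("t",round(s["time"],2),"p",s["eef_pos"].round(4),"psi",round(np.arctan2(z[1],z[0]),4),"ydir",Rm.apply([0,1,0]).round(4),"q",s["qpos"].round(2),"op",round(s["opening"],3),"F",s["contact_force"].round(1))
    return s["eef_pos"],Rm
E
python3 - <<'E'
from h import *
p,r=now()
rows(p,r,[(.46,-.25,.26,-1.465+.6),(.46,.15,.26,-.2),(.34,.5,.28,.4)])
E
```

```text
t 0.1 p [ 0.2663 -0.6196  0.244 ] psi -1.165 ydir [-6.0e-04  2.1e-03 -1.0e+00] q [-1.32  0.29  1.58 -0.    1.28 -0.15] op 0.997 F [0.2 0.6 0.6]
11 rows to (0.46, -0.25, 0.26, -0.8650000000000001)
11 rows to (0.46, 0.15, 0.26, -0.2)
10 rows to (0.34, 0.5, 0.28, 0.4)
[[[-0.245,-0.012,-0.199],[0.0,-0.0043,0.0]],[[-0.251,-0.012,-0.193],[0.0,-0.0043,0.0]],[[-0.256,-0.011,-0.186],[0.0,-0.0043,0.0]],[[-0.261,-0.012,-0.179],[0.0,-0.0044,0.0]],[[-0.265,-0.011,-0.172],[0.0,-0.0043,0.0]],[[-0.27,-0.012,-0.164],[0.0001,-0.0044,0.0]],[[-0.275,-0.012,-0.157],[0.0,-0.0043,0.0]],[[-0.279,-0.011,-0.149],[0.0001,-0.0044,0.0]],[[-0.282,-0.012,-0.142],[0.0,-0.0043,0.0]],[[-0.286,-0.012,-0.134],[0.0001,-0.0044,-0.0001]],[[-0.29,-0.011,-0.125],[0.0,-0.0043,0.0]],[[-0.197,0.0,-0.231],[0.0,-0.0096,0.0]]]
[[[-0.21,0.0,-0.218],[0.0,-0.0096,0.0]],[[-0.223,0.0,-0.205],[0.0,-0.0096,0.0]],[[-0.235,0.0,-0.192],[0.0,-0.0096,0.0]],[[-0.246,0.0,-0.177],[0.0,-0.0096,0.0]],[[-0.256,0.0,-0.162],[0.0,-0.0096,0.0]],[[-0.265,0.0,-0.146],[0.0,-0.0097,0.0]],[[-0.274,0.0,-0.13],[0.0,-0.0096,0.0]],[[-0.281,0.0,-0.113],[0.0,-0.0097,0.0]],[[-0.288,0.0,-0.096],[0.0,-0.0096,0.0]],[[-0.292,0.0,-0.078],[0.0,-0.0097,0.0]],[[-0.266,-0.017,-0.156],[0.0,-0.0095,0.0]],[[-0.275,-0.017,-0.14],[0.0,-0.0096,0.0]]]
[[[-0.283,-0.016,-0.123],[0.0,-0.0095,0.0]],[[-0.29,-0.017,-0.106],[0.0,-0.0096,0.0]],[[-0.295,-0.016,-0.088],[0.0,-0.0095,0.0]],[[-0.3,-0.017,-0.07],[0.0,-0.0096,0.0]],[[-0.304,-0.016,-0.052],[0.0,-0.0095,0.0]],[[-0.306,-0.017,-0.034],[0.0,-0.0096,0.0]],[[-0.308,-0.016,-0.016],[0.0,-0.0095,0.0]],[[-0.309,-0.017,0.003],[0.0,-0.0096,0.0]]]
```

Call:
send_rows --plan '[[[0,0,0],[0,-0.0232,0]],[[0,0,0],[0,-0.0232,0]],[[0,0,0],[0,-0.0232,0]],[[0,0,0],[0,-0.0232,0]],[[0,0,0],[0,-0.0232,0]],[[0,0,0],[0,-0.0232,0]],[[0,0,0],[0,-0.0232,0]],[[0,0,0],[0,-0.0232,0]],[[-0.3,0,0.16],[0,0,0]],[[-0.3,0,0.16],[0,0,0]],[[-0.3,0,0.16],[0,0,0]],[[-0.3,0,0.16],[0,0,0]]]'

```text
time: 1.3
eef_pos: [0.3434, -0.4744, 0.2446]
tcp_rot: [-0.5, 0.5, -0.499, 0.5]
contact_force: [0.5, -0.5, -0.5]
opening: 0.998
```

Call:
send_rows --plan '[[[-0.3,0,0.16],[0,0,0]],[[-0.3,0,0.16],[0,0,0]],[[-0.3,0,0.16],[0,0,0]],[[-0.3,0,0.16],[0,0,0]],[[-0.3,0,0.16],[0,0,0]],[[-0.3,0,0.16],[0,0,0]],[[-0.33,0,0],[0,0,0]],[[-0.33,0,0],[0,0,0]],[[-0.33,0,0],[0,0,0]],[[-0.33,0,0],[0,0,0]],[[-0.33,0,0],[0,0,0]],[[-0.33,0,0],[0,0,0]]]'

```text
time: 2.5
eef_pos: [0.4572, -0.0207, 0.245]
tcp_rot: [0.5, -0.5, 0.5, -0.5]
contact_force: [-0.0, 0.5, -0.8]
opening: 1.0
```

Call:
send_rows --plan '[[[-0.33,0,0],[0,0,0]],[[-0.33,0,0],[0,0,0]],[[-0.33,0,0],[0,0,0]],[[-0.33,0,0],[0,0,0]],[[-0.33,0,-0.04],[0,0,0]],[[-0.33,0,-0.04],[0,0,0]],[[-0.33,0,-0.04],[0,0,0]],[[-0.33,0,-0.04],[0,0,0]],[[-0.33,0,-0.04],[0,0,0]],[[-0.33,0,-0.04],[0,0,0]],[[-0.33,0,-0.04],[0,0,0]],[[-0.33,0,-0.04],[0,0,0]]]'

```text
time: 3.7
eef_pos: [0.4181, 0.4543, 0.2447]
tcp_rot: [0.501, -0.5, 0.5, -0.5]
contact_force: [0.6, 0.0, 0.4]
opening: 1.003
```

```bash
python3 - <<'E'
from plant import *
from h import *
now()
c=read_camera("side"); cv2.imwrite("pics/side1.png",c["img"]); np.save("pics/side1.npy",c,allow_pickle=True)
cc=cv2.resize(c["img"][150:400,180:460],None,fx=2.8,fy=2.4,interpolation=cv2.INTER_CUBIC)
cc=cv2.resize(c["img"][170:380,190:470],None,fx=2.85,fy=2.85,interpolation=cv2.INTER_CUBIC)
cv2.imwrite("pics/s1c.png",cv2.convertScaleAbs(cc,alpha=1.3))
E
```

```text
t 3.7 p [0.4181 0.4543 0.2447] psi 0.0014 ydir [-7.e-04 -7.e-04 -1.e+00] q [ 0.66  0.16  1.72 -0.    1.26  0.66] op 1.003 F [0.6 0.  0.4]
```

View pics/s1c.png

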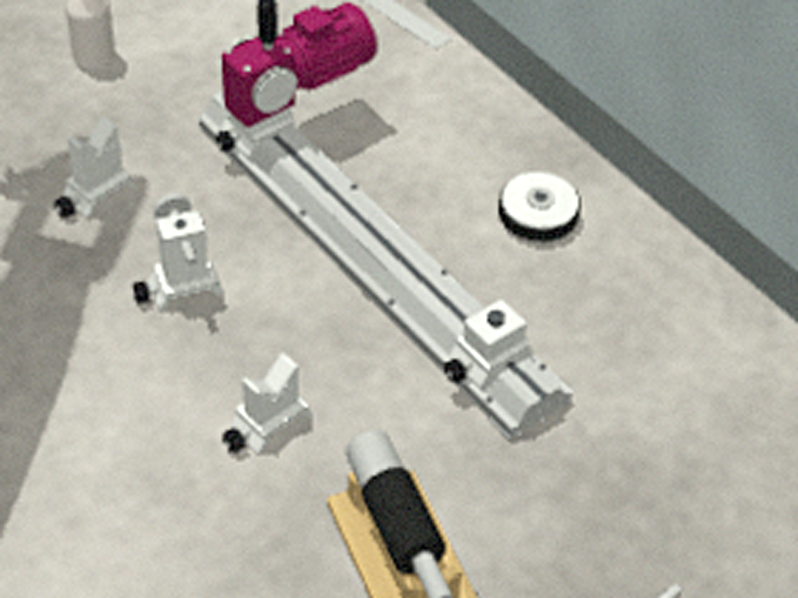

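The side crop shows both Vs: left near (97,160) and right near (272,395), the stop (182,245), disc face of the drive head (275,90), roller thick end at (372,445); the left V looks the taller. A zoomed 4-panel picture follows for picking points.

```bash
python3 - <<'E'
from h import *
t=load("pics/top0.npy");s=load("pics/side1.npy")
def crop(c,x0,y0,w,h,f):
    k=cv2.convertScaleAbs(cv2.resize(c["img"][y0:y0+h,x0:x0+w],None,fx=f,fy=f,interpolation=cv2.INTER_CUBIC),alpha=1.1)
    for i in range(0,w,5):
        cv2.line(k,(i*f,0),(i*f,5),(0,0,255),1)
        if i%10==0: cv2.putText(k,str(x0+i),(i*f,16),0,.38,(0,0,255),1)
    for j in range(0,h,5):
        cv2.line(k,(0,j*f),(5,j*f),(0,0,255),1)
        if j%10==0 and j: cv2.putText(k,str(y0+j),(7,j*f+4),0,.38,(0,0,255),1)
    return k
g=[crop(s,207,208,30,37,8),crop(s,267,290,33,40,8),crop(s,263,180,34,40,8)]
h=max(x.shape[0] for x in g); g=[cv2.copyMakeBorder(x,0,h-x.shape[0],0,8,0) for x in g]
a=np.hstack(g)
g=[crop(t,199,290,26,37,8),crop(t,336,300,24,37,8),crop(t,226,222,46,34,6)]
h=max(x.shape[0] for x in g); g=[cv2.copyMakeBorder(x,0,h-x.shape[0],0,8,0) for x in g]
b=np.hstack(g)
w=max(a.shape[1],b.shape[1]); P=lambda x:cv2.copyMakeBorder(x,0,0,0,w-x.shape[1],0)
o=np.vstack([P(a),P(b)]);print(o.shape);cv2.imwrite("pics/four.png",o[:600])
E
```

```text
(616, 800, 3)
```

View pics/four.png

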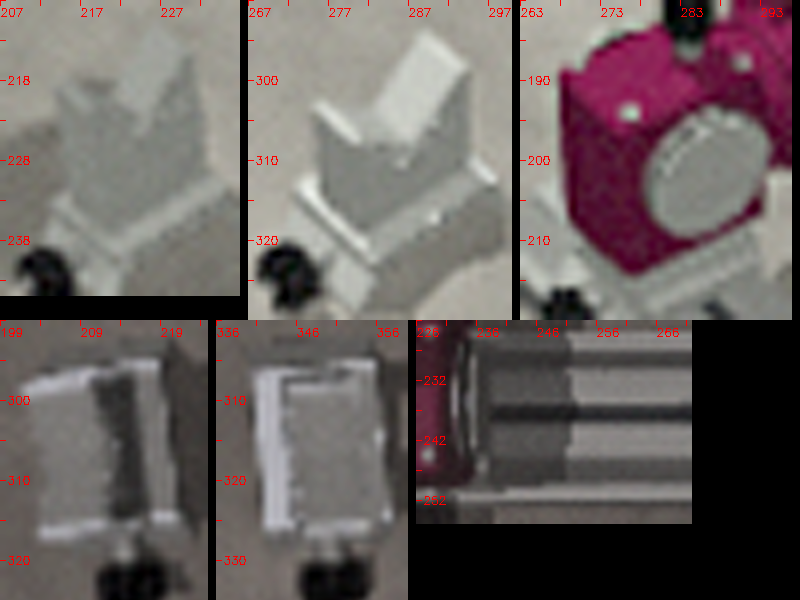

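```bash
cat > m2.py <<'E'
from h import *
t=load("pics/top0.npy");s=load("pics/side1.npy")
def fit2(q,obs,p0):  # obs: list of (cam,idx,uv,weight)
    def f(p):
        W=pose(p,q,0); return np.concatenate([(proj(c,W[i])[0]-uv)*w for c,i,uv,w in obs])
    r=least_squares(f,p0,loss="soft_l1"); return r.x.round(4),r.fun.reshape(-1,2).round(1).tolist()
def V(top): return np.array([[.025,.012,top],[.025,-.012,top],[-.025,.012,top],[-.025,-.012,top]])
print("tall",fit2(V(.0945),[(s,0,(226,212),1),(s,1,(230.75,215.75),1),(s,2,(214.5,219),1),(t,0,(201.75,298.75),1),(t,1,(210.25,296.9),1),(t,2,(203.75,316.9),1),(t,3,(211.5,315.9),1)],[.45,.28,.1]))
print("low",fit2(V(.0775),[(s,0,(289.75,294),1),(s,1,(294.5,298.5),1),(s,2,(275.4,302.9),1),(s,3,(280,307.75),1),(t,2,(346.5,326),1),(t,3,(355.5,325.5),1),(t,1,(353.5,307),.5)],[.43,-.09,.1]))
# stop: block top corners in both; side crop2.85 (190,170)
q=np.array([[.022,.015,.0995],[-.022,.015,.0995],[.022,-.015,.0995],[-.022,-.015,.0995],[0,-.042,.0865],[0,0,.0995]])
S=lambda x,y:(190+x/2.85,170+y/2.85)
print("stop",fit2(q,[(t,0,(271.4,297.6),1),(t,1,(267,313.6),1),(t,2,(282.6,300.4),1),(t,3,(278,316.6),1),(t,4,(290.6,312),1),(t,5,(274.5,307),1),(s,5,S(181,225),1),(s,0,S(197,211),1),(s,2,S(206,232),1),(s,1,S(157,217),1),(s,3,S(166,240),1)],[.45,.106,-.26]))
for x in(.635,.638,.641):
    r=least_squares(lambda p:proj(s,[x,p[0],p[1]])[0]-np.array((286.4,201.6)),[.2,.11]); print("disc x",x,"y,z",r.x.round(4))
r=least_squares(lambda p:proj(s,[p[0],p[1],.111])[0]-np.array((286.4,201.6)),[.63,.2]);print("disc z=.111",r.x.round(4))
f=lambda uv,z:atz(s,uv,z).round(4).tolist()
print("railR end mid side",f(S(541,388),.04),"front foot",f(S(512,440),0.0),"parkedtop",f(S(496,318),.088),"knob holes front",f(S(303,212),.02),f(S(391,302),.02),'rear',f(S(354,186),.02),f(S(444,272),.02))
g=lambda uv,z:atz(t,uv,z).round(4).tolist()
print("holes top front",g((275.6,250.4),.02),g((333,250.4),.02),'rear',g((275.8,225.6),.02),g((333,225.6),.02))
print("roller side thick end/axis",f(S(372,447),.058+.022))
E
python3 m2.py
```

```text
tall (array([0.4477, 0.2838, 0.1257]), [[-0.4, -1.2], [-0.4, -1.1], [-2.0, -0.8], [0.3, -0.8], [0.9, 0.0], [0.0, 0.1], [1.4, 0.1]])
low (array([ 0.4282, -0.0937,  0.0633]), [[-0.5, -0.3], [0.1, 0.4], [-0.6, -0.4], [0.1, 0.2], [0.1, -0.3], [0.1, -0.2], [0.6, -0.3]])
stop (array([ 0.451 ,  0.1058, -0.2928]), [[0.8, -0.7], [0.0, -0.6], [0.5, -0.0], [-0.1, -0.1], [0.0, -0.7], [0.6, -0.3], [-0.6, -0.1], [-0.3, -0.3], [-0.7, -0.7], [-0.9, 0.9], [-1.4, -0.1]])
disc x 0.635 y,z [0.2037 0.1183]
disc x 0.638 y,z [0.2083 0.1134]
disc x 0.641 y,z [0.213  0.1085]
disc z=.111 [0.6395 0.2106]
railR end mid side [0.6513, -0.2381, 0.04] front foot [0.6092, -0.2493, 0.0] parkedtop [0.6435, -0.1721, 0.088] knob holes front [0.6085, 0.1126, 0.02] [0.6089, -0.0484, 0.02] rear [0.6778, 0.1134, 0.02] [0.6802, -0.0468, 0.02]
holes top front [0.6033, 0.1141, 0.02] [0.6056, -0.0464, 0.02] rear [0.673, 0.115, 0.02] [0.6753, -0.0455, 0.02]
roller side thick end/axis [0.4549, -0.2235, 0.08]
```

Call:
send_rows --plan '[[[0.33,0,0.006],[0,0,0]],[[0.33,0,0.006],[0,0,0]],[[0.33,0,0.006],[0,0,0]],[[0.33,0,0.006],[0,0,0]],[[0.33,0,0.006],[0,0,0]],[[0.33,0,0.006],[0,0,0]],[[0.33,0,0.006],[0,0,0]],[[0.33,0,0.006],[0,0,0]],[[0.33,0,0.006],[0,0,0]],[[0.33,0,0.006],[0,0,0]],[[0.33,0,0.006],[0,0,0]],[[0.33,0,0.006],[0,0,0]]]'

```text
time: 4.95
eef_pos: [0.4274, -0.0238, 0.245]
tcp_rot: [-0.5, 0.5, -0.5, 0.5]
contact_force: [0.4, 0.8, -0.4]
opening: 0.996
```

Call:
send_rows --plan '[[[0.3,0,0.006],[0,-0.005,0]],[[0.3,0,0.006],[0,-0.005,0]],[[0,0.3,0],[0,0,0]],[[0,0.3,0],[0,0,0]],[[0,0.3,0],[0,0,0]],[[0,0.2,0],[0,0,0]],[[0,0,0],[0,0,0]],[[0,0,0],[0,0,0]]]'

```text
time: 5.75
eef_pos: [0.4306, -0.0943, 0.1134]
tcp_rot: [0.516, -0.484, 0.483, -0.516]
contact_force: [0.3, 0.3, 0.3]
opening: 1.0
```

```bash
python3 - <<'E'
from plant import *
from h import *
now()
t=load("pics/top0.npy");s=load("pics/side1.npy")
print(atz(t,(424.2,313.5),.058), atz(s,(190+402/2.85,170+518/2.85),.058))
a=atz(t,(408.7,309.3),.058)-atz(t,(439.7,317.8),.058);print(a,-np.arctan2(a[0],a[1]))
E
```

```text
t 5.75 p [ 0.4306 -0.0943  0.1134] psi 0.064 ydir [-8.e-04  4.e-04 -1.e+00] q [-0.45 -0.08  2.24 -0.    0.99 -0.51] op 1.0 F [0.3 0.3 0.3]
[ 0.43671076 -0.29291413  0.058     ] [ 0.44002354 -0.29069636  0.058     ]
[0.02137094 0.08321762 0.        ] -0.251375735192832
```

Call:
send_rows --plan '[[[0,0.2,0],[0,0,0]],[[0,0.2,0],[0,0,0]],[[0,0.08,0],[0,0,0]],[[0,0,0],[0,0,0]]]'

```text
time: 6.15
eef_pos: [0.4307, -0.0943, 0.0559]
tcp_rot: [0.516, -0.484, 0.484, -0.516]
contact_force: [-1.1, -0.5, -0.5]
opening: 1.002
```

Call:
send_rows --plan '[[[0,0,0],[0,0,0]],[[0,0,0],[0,0,0]],[[0,0,0],[0,0,0]],[[0,0,0],[0,0,0]],[[0,0,0],[0,0,0]],[[0,0,0],[0,0,0]],[[0,0,0],[0,0,0]],[[0,0,0],[0,0,0]]]' --gripper 1 --grip_force 50

```text
time: 6.95
eef_pos: [0.4316, -0.0948, 0.0572]
tcp_rot: [-0.516, 0.483, -0.484, 0.516]
contact_force: [-2.8, -0.1, 5.7]
opening: 0.579
```

```bash
python3 -c "
from h import *
now()"
```

```text
t 6.95 p [ 0.4316 -0.0948  0.0572] psi 0.064 ydir [ 0.0016 -0.001  -1.    ] q [-0.45  0.02  2.26 -0.    0.85 -0.51] op 0.579 F [-2.8 -0.1  5.7]
```

Call:
send_rows --plan '[[[0,-0.15,0],[0,0,0]],[[0,-0.3,0],[0,0,0]],[[0,-0.3,0],[0,0,0]],[[0,-0.1,0],[0,0.004,0]],[[0,0,0],[0,0.004,0]],[[-0.27,0,0.22],[0,0,0]],[[-0.27,0,0.22],[0,0,0]],[[-0.27,0,0.22],[0,0,0]],[[-0.27,0,0.22],[0,0,0]],[[-0.27,0,0.22],[0,0,0]],[[-0.27,0,0.22],[0,0,0]]]'

```text
time: 8.05
eef_pos: [0.5854, 0.1037, 0.1537]
tcp_rot: [0.505, -0.498, 0.495, -0.502]
contact_force: [-0.1, 0.2, -3.0]
opening: 0.578
```

Call:
send_rows --plan '[[[-0.27,0,0.22],[0,0,0]],[[-0.27,0,0.21],[0,0,0]],[[0,0.1,0],[0,0,0]],[[0,0.1,0],[0,0,0]],[[0,0,0],[0,0,0]],[[0,0,0],[0,0,0]]]'

```text
time: 8.65
eef_pos: [0.6354, 0.1667, 0.1313]
tcp_rot: [0.504, -0.498, 0.496, -0.502]
contact_force: [0.2, -1.3, -2.4]
opening: 0.577
```

```bash
python3 - <<'E'
from plant import *
from h import *
now()
o=[]
for n,x0,y0,w,h,f in(("side",255,165,70,80,6),("top",205,215,60,80,6)):
    c=read_camera(n); np.save(f"pics/{n}2.npy",c,allow_pickle=True)
    k=cv2.convertScaleAbs(cv2.resize(c["img"][y0:y0+h,x0:x0+w],None,fx=f,fy=f,interpolation=cv2.INTER_CUBIC),alpha=1.3)
    for i in range(0,w,10): cv2.putText(k,str(x0+i),(i*f,10),0,.35,(0,255,255),1); cv2.line(k,(i*f,0),(i*f,4),(0,255,0),1)
    for j in range(10,h,10): cv2.putText(k,str(y0+j),(4,j*f+4),0,.35,(0,255,255),1);cv2.line(k,(0,j*f),(4,j*f),(0,255,0),1)
    o.append(k)
cv2.imwrite("pics/p2.png",np.hstack(o))
E
```

```text
t 8.65 p [0.6354 0.1667 0.1313] psi 0.0123 ydir [-4.4e-03 -5.0e-04 -1.0e+00] q [ 0.1   0.36  1.7  -0.    1.08  0.09] op 0.577 F [ 0.2 -1.3 -2.4]
```

View pics/p2.png

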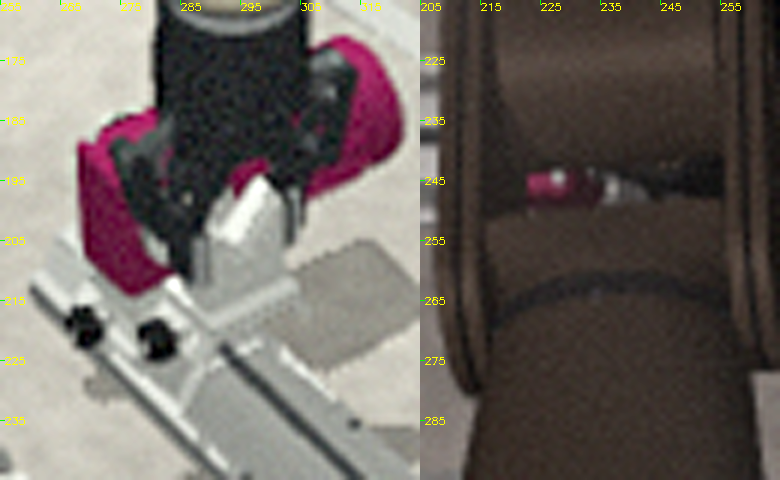

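The picture shows the low V held upright above the rail beside the head, its +x rim corners at about (298.7,193.7) and (302.8,198); top view is blocked by the arm.

```bash
python3 - <<'E'
from h import *
s=load("pics/side2.npy")
for uv in((298.7,193.7),(302.8,198)): print(atz(s,uv,.1516))
print(proj(s,[[.6604,.1787,.1516],[.6604,.1547,.1516]]))
E
```

```text
[0.6658631  0.18080587 0.1516    ]
[0.66472393 0.15726797 0.1516    ]
[[297.6256397  194.74067639]
 [302.11979335 198.99664155]]
```

Call:
send_rows --plan '[[[0.02,0.1,0.017],[0,0,0]],[[0,0.1,0],[0,0,0]],[[0,0.1,0],[0,0,0]],[[0,0.04,0],[0,0,0]],[[0,0.02,0],[0,0,0]],[[0,0,0],[0,0,0]]]'

```text
time: 9.35
eef_pos: [0.6389, 0.1654, 0.0899]
tcp_rot: [0.504, -0.497, 0.496, -0.503]
contact_force: [0.8, 0.3, -3.7]
opening: 0.579
```

Call:
send_rows --plan '[[[0,0.02,0],[0,0,0]],[[0,0.02,0],[0,0,0]],[[0,0.01,0],[0,0,0]],[[0,0,0],[0,0,0]]]'

```text
time: 9.75
eef_pos: [0.6391, 0.1654, 0.0844]
tcp_rot: [0.503, -0.497, 0.496, -0.503]
contact_force: [0.0, 0.2, -3.1]
opening: 0.577
```

Call:
send_rows --plan '[[[0,0.01,0],[0,0,0]],[[0,0.01,0],[0,0,0]],[[0,0.01,0],[0,0,0]],[[0,0,0],[0,0,0]]]'

```text
time: 10.15
eef_pos: [0.6394, 0.1654, 0.0819]
tcp_rot: [-0.503, 0.497, -0.497, 0.503]
contact_force: [-1.7, -0.6, 1.1]
opening: 0.579
```

Call:
send_rows --plan '[[[0,0.01,0],[0,0,0]],[[0,0.01,0],[0,0,0]],[[0,0,0],[0,0,0]]]'

```text
time: 10.45
eef_pos: [0.6395, 0.1654, 0.0819]
tcp_rot: [0.504, -0.497, 0.496, -0.503]
contact_force: [-6.3, -1.2, 11.6]
opening: 0.577
```

Call:
send_rows --plan '[[[0,0,0],[0,0,0]],[[0,0,0],[0,0,0]],[[0,0,0],[0,0,0]],[[0,0,0],[0,0,0]],[[0,-0.1,0],[0,0,0]],[[0,-0.2,0],[0,0,0]],[[0,-0.3,0],[0,0,0]],[[0,-0.35,0],[0,0,0]],[[0,-0.35,0],[0,0,0]],[[0,0,-0.35],[0,0,0]],[[0,0,-0.35],[0,0,0]],[[0,0,-0.35],[0,0,0]]]' --gripper 0

```text
time: 11.65
eef_pos: [0.5122, 0.1635, 0.2358]
tcp_rot: [-0.503, 0.496, -0.497, 0.504]
contact_force: [-0.3, -0.2, 0.2]
opening: 0.997
```

Call:
send_rows --plan '[[[-0.25,0,-0.135],[0,0,0]],[[-0.25,0,-0.135],[0,0,0]],[[-0.25,0,-0.135],[0,0,0]],[[-0.25,0,-0.135],[0,0,0]],[[0,0,0],[0,-0.006,0]],[[0,0.2,0],[0,-0.006,0]],[[0,0.3,0],[0,-0.006,0]],[[0,0.3,0],[0,0,0]],[[0,0,0],[0,0,0]],[[0,0,0],[0,0,0]]]'

```text
time: 12.65
eef_pos: [0.4469, 0.2828, 0.1392]
tcp_rot: [0.531, -0.467, 0.467, -0.531]
contact_force: [1.1, 0.4, 1.1]
opening: 1.0
```

```bash
python3 - <<'E'
from plant import *
from h import *
now()
c=read_camera("side"); np.save("pics/side3.npy",c,allow_pickle=True)
k=[]
for x0,y0,w,h,f in((200,190,65,95,6),(262,175,65,95,6)):
    m=cv2.convertScaleAbs(cv2.resize(c["img"][y0:y0+h,x0:x0+w],None,fx=f,fy=f,interpolation=cv2.INTER_CUBIC),alpha=1.2)
    for i in range(0,w,10): cv2.putText(m,str(x0+i),(i*f,10),0,.35,(0,0,255),1); cv2.line(m,(i*f,0),(i*f,4),(0,255,0),1)
    for j in range(10,h,10): cv2.putText(m,str(y0+j),(4,j*f+4),0,.35,(0,0,255),1);cv2.line(m,(0,j*f),(4,j*f),(0,255,0),1)
    k.append(m)
cv2.imwrite("pics/p3.png",np.hstack(k))
E
```

```text
t 12.65 p [0.4469 0.2828 0.1392] psi 0.1267 ydir [-2.e-04 -1.e-04 -1.e+00] q [ 0.37  0.08  2.02 -0.    1.04  0.25] op 1.0 F [1.1 0.4 1.1]
```

View pics/p3.png

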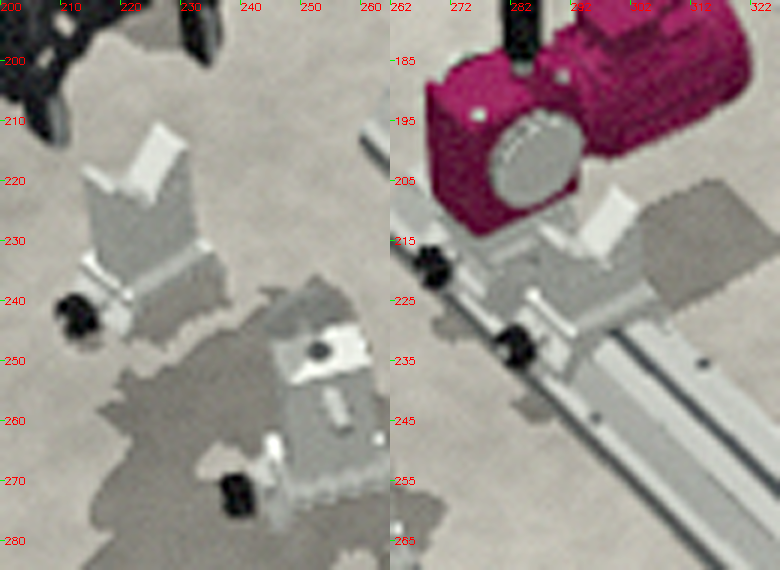

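The left half shows the tall V between open fingers, rim corners (227,210.3), (231.2,214.7), (213.8,217.5); the right half shows the low V seated upright, rim corners (299.5,206.2), (303.3,210), (287,213).

```bash
python3 - <<'E'
from h import *
s=load("pics/side3.npy")
def F(top,half,uv,p0):
    q=np.array([[.025,.012,top],[.025,-.012,top],[-.025,.012,top],[-.025,-.012,top]])[:len(uv)]
    x,r=fit(s,q,np.array(uv),0,p0); print(x.round(4),r)
F(.102,0,[(299.5,206.2),(303.3,210),(287,213),(291.2,217.5)],[.64,.165,0])
F(.0945,0,[(227,210.3),(231.2,214.7),(213.8,217.5),(217.5,222)],[.45,.28,.1])
print(atz(s,(262+(537-390)/6,175+158/6),.111))
E
```

```text
[0.6414 0.1646 0.071 ] [[0.3, 0.0], [0.7, 0.2], [0.5, 0.1], [0.2, 0.3]]
[0.4508 0.2834 0.0695] [[0.0, 0.3], [0.2, 0.0], [0.4, 0.0], [0.2, 0.3]]
[0.64043334 0.21148928 0.111     ]
```

Call:
send_rows --plan '[[[-0.005,0.2,0.01],[0,0,0]],[[0,0.2,0],[0,0,0]],[[0,0.12,0],[0,0,0]],[[0,0.035,0],[0,0,0]],[[0,0,0],[0,0,0]]]'

```text
time: 13.2
eef_pos: [0.4485, 0.2837, 0.0727]
tcp_rot: [-0.53, 0.467, -0.467, 0.531]
contact_force: [-0.1, 0.6, 0.2]
opening: 0.997
```

Call:
send_rows --plan '[[[0,0,0],[0,0,0]],[[0,0,0],[0,0,0]],[[0,0,0],[0,0,0]],[[0,0,0],[0,0,0]],[[0,0,0],[0,0,0]],[[0,0,0],[0,0,0]],[[0,0,0],[0,0,0]],[[0,0,0],[0,0,0]]]' --gripper 1 --grip_force 50

```text
time: 14.0
eef_pos: [0.4487, 0.2838, 0.0733]
tcp_rot: [-0.53, 0.467, -0.468, 0.531]
contact_force: [-1.8, -0.6, 5.8]
opening: 0.575
```

```bash
python3 -c "
from h import *
p,r=now()
rows(p,r,[(p[0],p[1],.2,.1267),(.55,.1,.19,.0135),(.6412,.031,.17,.0135),(.6412,.031,.115,.0135,.02)])"
```

```text
t 14.0 p [0.4487 0.2838 0.0733] psi 0.1268 ydir [ 1.7e-03  7.0e-04 -1.0e+00] q [0.37 0.18 2.05 0.   0.91 0.25] op 0.575 F [-1.8 -0.6  5.8]
4 rows to (np.float64(0.4486720655012105), np.float64(0.28382094439416566), 0.2, 0.1267)
6 rows to (0.55, 0.1, 0.19, 0.0135)
3 rows to (0.6412, 0.031, 0.17, 0.0135)
3 rows to (0.6412, 0.031, 0.115, 0.0135, 0.02)
[[[0.0,-0.264,0.0],[-0.0001,0.0,0.0]],[[0.0,-0.264,0.0],[-0.0001,0.0,0.0]],[[0.0,-0.264,0.001],[0.0,0.0,0.0]],[[0.0,-0.264,0.0],[-0.0001,0.0,-0.0001]],[[0.271,0.014,0.107],[0.0,0.003,0.0]],[[0.269,0.014,0.112],[0.0,0.003,0.0]],[[0.267,0.014,0.118],[0.0,0.003,0.0]],[[0.264,0.014,0.123],[0.0,0.003,0.0]],[[0.262,0.014,0.127],[0.0,0.003,0.0]],[[0.26,0.014,0.132],[0.0,0.003,0.0]],[[0.195,0.055,0.251],[0.0,0.0,0.0]],[[0.195,0.056,0.251],[0.0,0.0,0.0]]]
[[[0.195,0.055,0.251],[0.0,0.0,0.0]],[[0.0,0.153,0.0],[0.0,0.0,0.0]],[[0.0,0.153,0.0],[0.0,0.0,0.0]],[[0.0,0.153,0.0],[0.0,0.0,0.0]]]
```

Call:
send_rows --plan '[[[0,-0.26,0],[0,0,0]],[[0,-0.26,0],[0,0,0]],[[0,-0.26,0],[0,0,0]],[[0,-0.26,0],[0,0,0]],[[0.27,0.014,0.11],[0,0.003,0]],[[0.27,0.014,0.11],[0,0.003,0]],[[0.265,0.014,0.12],[0,0.003,0]],[[0.265,0.014,0.12],[0,0.003,0]],[[0.26,0.014,0.13],[0,0.003,0]],[[0.26,0.014,0.13],[0,0.003,0]],[[0.195,0.055,0.25],[0,0,0]],[[0.195,0.055,0.25],[0,0,0]]]'

```text
time: 15.2
eef_pos: [0.6096, 0.0529, 0.1715]
tcp_rot: [0.504, -0.497, 0.496, -0.503]
contact_force: [0.8, 0.1, -3.7]
opening: 0.585
```

Call:
send_rows --plan '[[[0.195,0.055,0.25],[0,0,0]],[[0,0.15,0],[0,0,0]],[[0,0.15,0],[0,0,0]],[[0,0.15,0],[0,0,0]],[[0,0,0],[0,0,0]],[[0,0,0],[0,0,0]]]'

```text
time: 15.8
eef_pos: [0.6391, 0.0312, 0.1114]
tcp_rot: [0.504, -0.497, 0.496, -0.503]
contact_force: [0.2, 0.2, -3.6]
opening: 0.579
```

```bash
python3 -c "
from h import *
p,r=now()
rows(p,r,[(.6413,.0314,.10,.0135,.01)])"
```

```text
t 15.8 p [0.6391 0.0312 0.1114] psi 0.0138 ydir [-3.1e-03  3.0e-04 -1.0e+00] q [-0.11  0.35  1.76 -0.    1.04 -0.12] op 0.579 F [ 0.2  0.2 -3.6]
2 rows to (0.6413, 0.0314, 0.1, 0.0135, 0.01)
[[[-0.001,0.047,0.009],[0.0002,0.0,0.0]],[[0.0,0.048,0.009],[0.0003,0.0,-0.0001]]]
```

Call:
send_rows --plan '[[[0,0.04,0.009],[0,0,0]],[[0,0.03,0.009],[0,0,0]],[[0,0.02,0],[0,0,0]],[[0,0.01,0],[0,0,0]],[[0,0.01,0],[0,0,0]],[[0,0.01,0],[0,0,0]],[[0,0,0],[0,0,0]]]'

```text
time: 16.5
eef_pos: [0.6421, 0.0312, 0.0985]
tcp_rot: [0.504, -0.497, 0.496, -0.503]
contact_force: [-1.1, -1.0, -3.0]
opening: 0.575
```

Call:
send_rows --plan '[[[0,0.01,0],[0,0,0]],[[0,0.01,0],[0,0,0]],[[0,0.01,0],[0,0,0]],[[0,0,0],[0,0,0]]]'

```text
time: 16.9
eef_pos: [0.6422, 0.0312, 0.0981]
tcp_rot: [0.504, -0.497, 0.496, -0.503]
contact_force: [-8.8, 0.2, 10.8]
opening: 0.581
```

Call:
send_rows --plan '[[[0,0,0],[0,0,0]],[[0,0,0],[0,0,0]],[[0,0,0],[0,0,0]],[[0,0,0],[0,0,0]],[[0,-0.1,0],[0,0,0]],[[0,-0.2,0],[0,0,0]],[[0,-0.3,0],[0,0,0]],[[0,-0.3,0],[0,0,0]],[[0.27,0,-0.17],[0,0,0]],[[0.27,0,-0.17],[0,0,0]],[[0.27,0,-0.17],[0,0,0]],[[0.27,0,-0.17],[0,0,0]]]' --gripper 0

```text
time: 18.1
eef_pos: [0.562, -0.1006, 0.204]
tcp_rot: [-0.503, 0.496, -0.497, 0.504]
contact_force: [0.2, 0.2, -0.2]
opening: 1.0
```

Call:
send_rows --plan '[[[0.27,0,-0.175],[0,0,0]],[[0.27,0,-0.175],[0,0,0]],[[0.27,0,-0.175],[0,0,0]],[[0.27,0,-0.175],[0,0,0]],[[0.25,0,-0.175],[0,0,0]],[[0.25,0,-0.175],[0,0,0]],[[0,0,0],[0,0.021,0]],[[0,0,0],[0,0.021,0]],[[0,0.2,0],[0,0,0]],[[0,0.2,0],[0,0,0]],[[0,0,0],[0,0,0]]]'

```text
time: 19.2
eef_pos: [0.4375, -0.2894, 0.1521]
tcp_rot: [-0.434, 0.561, -0.556, 0.433]
contact_force: [0.2, 0.6, 0.2]
opening: 0.998
```

```bash
python3 - <<'E'
from plant import *
from h import *
now()
k=[]
for n,x0,y0,w,h,f in(("side",295,300,80,110,5),("side",275,170,80,110,5)):
    c=read_camera(n); np.save("pics/side4.npy",c,allow_pickle=True)
    m=cv2.convertScaleAbs(cv2.resize(c["img"][y0:y0+h,x0:x0+w],None,fx=f,fy=f,interpolation=cv2.INTER_CUBIC),alpha=1.2)
    for i in range(0,w,10): cv2.putText(m,str(x0+i),(i*f,10),0,.35,(0,0,255),1); cv2.line(m,(i*f,0),(i*f,4),(0,255,0),1)
    for j in range(10,h,10): cv2.putText(m,str(y0+j),(4,j*f+4),0,.35,(0,0,255),1);cv2.line(m,(0,j*f),(4,j*f),(0,255,0),1)
    k.append(m)
cv2.imwrite("pics/p4.png",np.hstack(k))
c=read_camera("top"); np.save("pics/top4.npy",c,allow_pickle=True)
E
```

```text
t 19.2 p [ 0.4375 -0.2894  0.1521] psi -0.2503 ydir [-0.0045  0.0044 -1.    ] q [-0.78  0.06  2.02 -0.    1.07 -0.53] op 0.998 F [0.2 0.6 0.2]
```

View pics/p4.png

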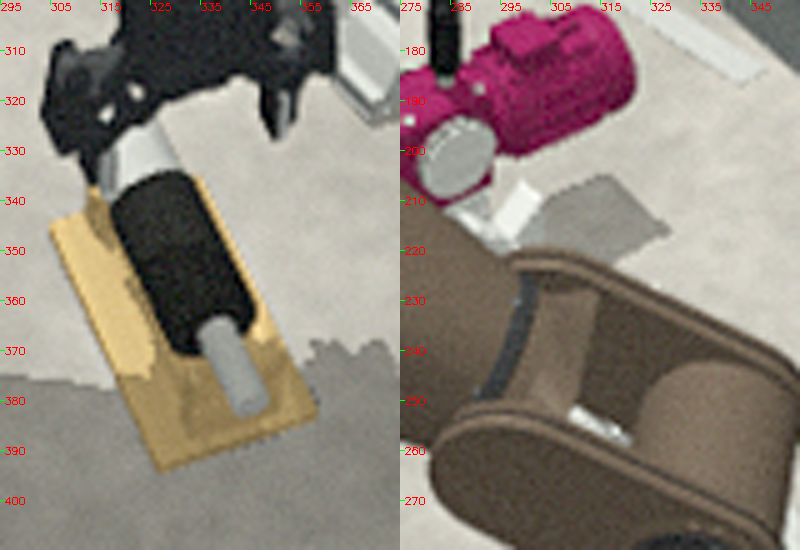

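The side view shows the roller in a flat cradle with clear sides by the rubber; rubber corners (112,205),(195,180),(255,315),(180,352) in the crop, gripper poised above.

```bash
python3 - <<'E'
from h import *
s=load("pics/side4.npy")
print(atz(s,(332.1,352.6),.058))
a=np.array([.4385,-.292,0]); u=np.array([.2474,.969,0])
def sil(c):  # projected rubber outline extents for centre c
    pts=[]
    for e in(.043,-.043):
        for th in np.linspace(0,2*np.pi,24,endpoint=False):
            pts.append(np.array([c[0],c[1],.058])+u*e+.025*(np.cos(th)*np.array([.969,-.2474,0])+np.sin(th)*np.array([0,0,1])))
    return proj(s,np.array(pts))
P=sil(a); print(P.min(0),P.max(0))
# observed extents: left 317.2.. right 346, top ~334 , bottom 371
obs=np.array([295+111/5,300+168/5,295+256/5,300+356/5])
r=least_squares(lambda q:np.r_[sil(q).min(0),sil(q).max(0)]-obs,[.4385,-.292]);print(obs,r.x,r.fun)
E
```

```text
[ 0.44066536 -0.29436159  0.058     ]
[315.80701679 333.33612179] [346.36561086 371.81473978]
[317.2 333.6 346.2 371.2] [ 0.44016042 -0.29239477] [-0.79226489 -0.46339275  0.77298872  0.39933263]
```

Call:
send_rows --plan '[[[0.02,0.25,0.018],[0,0,0]],[[0,0.25,0],[0,0,0]],[[0,0.2,0],[0,0,0]],[[0,0.09,0],[0,0,0]],[[0,0,0],[0,0,0]]]'

```text
time: 19.85
eef_pos: [0.4405, -0.2935, 0.0598]
tcp_rot: [-0.434, 0.559, -0.558, 0.434]
contact_force: [-0.4, 0.0, 0.5]
opening: 1.0
```

Call:
send_rows --plan '[[[0,0,0],[0,0,0]],[[0,0,0],[0,0,0]],[[0,0,0],[0,0,0]],[[0,0,0],[0,0,0]],[[0,0,0],[0,0,0]],[[0,0,0],[0,0,0]],[[0,0,0],[0,0,0]],[[0,0,0],[0,0,0]]]' --gripper 1 --grip_force 60

```text
time: 20.65
eef_pos: [0.4371, -0.2932, 0.0618]
tcp_rot: [-0.437, 0.561, -0.554, 0.432]
contact_force: [-16.0, 2.8, 13.2]
opening: 0.559
```

```bash
python3 -c "
from h import *
p,r=now()
rows(p,r,[(p[0],p[1],.22,-.25),(.52,-.13,.25,-.1),(.64,.098,.22,.0135)])"
```

```text
t 20.65 p [ 0.4371 -0.2932  0.0618] psi -0.2466 ydir [-0.011   0.0031 -0.9999] q [-0.78  0.2   2.05 -0.01  0.9  -0.53] op 0.559 F [-16.    2.8  13.2]
4 rows to (np.float64(0.43712666724880805), np.float64(-0.29324299984901286), 0.22, -0.25)
5 rows to (0.52, -0.13, 0.25, -0.1)
7 rows to (0.64, 0.098, 0.22, 0.0135)
[[[0.0,-0.33,-0.004],[0.0005,0.0001,0.0]],[[0.0,-0.329,-0.003],[0.0004,0.0001,0.0]],[[0.0,-0.33,-0.002],[0.0005,0.0002,0.0]],[[0.0,-0.329,0.0],[0.0004,0.0001,0.0]],[[-0.298,-0.05,0.067],[0.0,-0.0048,0.0]],[[-0.296,-0.05,0.075],[0.0,-0.0048,0.0]],[[-0.293,-0.05,0.084],[0.0,-0.0047,0.0]],[[-0.291,-0.05,0.093],[0.0,-0.0048,0.0]],[[-0.287,-0.05,0.102],[0.0,-0.0047,0.0]],[[-0.284,0.036,0.115],[0.0,-0.0026,0.0]],[[-0.283,0.036,0.12],[0.0,-0.0026,0.0]],[[-0.28,0.036,0.124],[0.0,-0.0026,0.0]]]
[[[-0.279,0.036,0.129],[0.0,-0.0026,0.0]],[[-0.276,0.035,0.133],[0.0,-0.0026,0.0]],[[-0.274,0.036,0.138],[0.0,-0.0026,0.0]],[[-0.272,0.035,0.142],[0.0,-0.0025,0.0]]]
```

Call:
send_rows --plan '[[[0,0,0],[0,0,0]],[[0,0,0],[0,0,0]],[[0,0,0],[0,0,0]],[[0,0,0],[0,0,0]],[[0,0.04,-0.028],[0,0,0]],[[0,0.04,0],[0,0,0]],[[0,0,0],[0,0,0]],[[0,0,0],[0,0,0]]]' --gripper 0

```text
time: 21.45
eef_pos: [0.4372, -0.2927, 0.05]
tcp_rot: [-0.434, 0.559, -0.558, 0.434]
contact_force: [0.6, -0.1, 0.3]
opening: 1.0
```

Call:
send_rows --plan '[[[0,0,0],[0,0,0]],[[0,0,0],[0,0,0]],[[0,0,0],[0,0,0]],[[0,0,0],[0,0,0]],[[0,0,0],[0,0,0]],[[0,0,0],[0,0,0]],[[0,0,0],[0,0,0]],[[0,0,0],[0,0,0]]]' --gripper 1 --grip_force 60

```text
time: 22.25
eef_pos: [0.4369, -0.2929, 0.051]
tcp_rot: [-0.434, 0.559, -0.558, 0.434]
contact_force: [-3.8, 1.5, 4.6]
opening: 0.571
```

```bash
python3 -c "
from h import *
p,r=now()"
```

```text
t 22.25 p [ 0.4369 -0.2929  0.051 ] psi -0.2494 ydir [-1.7e-03  5.0e-04 -1.0e+00] q [-0.78  0.21  2.06 -0.    0.87 -0.53] op 0.571 F [-3.8  1.5  4.6]
```

Call:
send_rows --plan '[[[0,-0.15,0],[0,0,0]],[[0,-0.3,0],[0,0,0]],[[0,-0.35,0],[0,0,0]],[[0,-0.35,0],[0,0,0]],[[0,-0.2,0],[0,0,0]],[[-0.3,-0.05,0.07],[0,-0.005,0]],[[-0.3,-0.05,0.075],[0,-0.005,0]],[[-0.29,-0.05,0.085],[0,-0.005,0]],[[-0.29,-0.05,0.095],[0,-0.005,0]],[[-0.29,-0.05,0.1],[0,-0.004,0]],[[-0.28,0.035,0.115],[0,-0.0025,0]],[[-0.28,0.035,0.12],[0,-0.0025,0]]]'

```text
time: 23.45
eef_pos: [0.5544, -0.0629, 0.2323]
tcp_rot: [-0.483, 0.517, -0.516, 0.483]
contact_force: [0.7, -1.0, -5.5]
opening: 0.568
```

Call:
send_rows --plan '[[[-0.28,0.035,0.125],[0,-0.0025,0]],[[-0.28,0.035,0.13],[0,-0.0025,0]],[[-0.28,0.035,0.13],[0,-0.0025,0]],[[-0.27,0.035,0.14],[0,-0.0025,0]],[[-0.25,0.035,0.14],[0,-0.0025,0]],[[0,0,0],[0,0,0]],[[0,0,0],[0,0,0]]]'

```text
time: 24.15
eef_pos: [0.6393, 0.0963, 0.2103]
tcp_rot: [0.504, -0.498, 0.496, -0.502]
contact_force: [-0.3, -0.2, -5.6]
opening: 0.566
```

```bash
python3 -c "
from h import *
p,r=now()
rows(p,r,[(.64,.099,.145,.0135)])"
```

```text
t 24.15 p [0.6393 0.0963 0.2103] psi 0.0123 ydir [-4.5e-03 -5.0e-04 -1.0e+00] q [-0.01  0.26  1.68 -0.    1.21 -0.02] op 0.566 F [-0.3 -0.2 -5.6]
2 rows to (0.64, 0.099, 0.145, 0.0135)
[[[-0.011,0.272,0.004],[0.0004,-0.0001,0.0]],[[-0.012,0.272,0.004],[0.0003,-0.0001,0.0001]]]
```

Call:
send_rows --plan '[[[-0.01,0.25,0.004],[0,0,0]],[[-0.01,0.25,0.004],[0,0,0]],[[0,0.15,0],[0,0,0]],[[0,0,0],[0,0,0]],[[0,0,0],[0,0,0]]]'

```text
time: 24.65
eef_pos: [0.641, 0.0971, 0.1348]
tcp_rot: [0.503, -0.498, 0.497, -0.502]
contact_force: [-1.1, 0.8, -4.3]
opening: 0.567
```

```bash
python3 - <<'E'
from plant import *
from h import *
now()
c=read_camera("side"); np.save("pics/side5.npy",c,allow_pickle=True)
x0,y0,w,h,f=265,170,100,90,6
m=cv2.convertScaleAbs(cv2.resize(c["img"][y0:y0+h,x0:x0+w],None,fx=f,fy=f,interpolation=cv2.INTER_CUBIC),alpha=1.3)
for i in range(0,w,10): cv2.putText(m,str(x0+i),(i*f,10),0,.35,(0,0,255),1); cv2.line(m,(i*f,0),(i*f,4),(0,255,0),1)
for j in range(10,h,10): cv2.putText(m,str(y0+j),(4,j*f+4),0,.35,(0,0,255),1);cv2.line(m,(0,j*f),(4,j*f),(0,255,0),1)
cv2.imwrite("pics/p5.png",m)
E
```

```text
t 24.65 p [0.641  0.0971 0.1348] psi 0.0093 ydir [-1.1e-03 -1.0e-04 -1.0e+00] q [-0.01  0.34  1.73 -0.    1.08 -0.02] op 0.567 F [-1.1  0.8 -4.3]
```

View pics/p5.png

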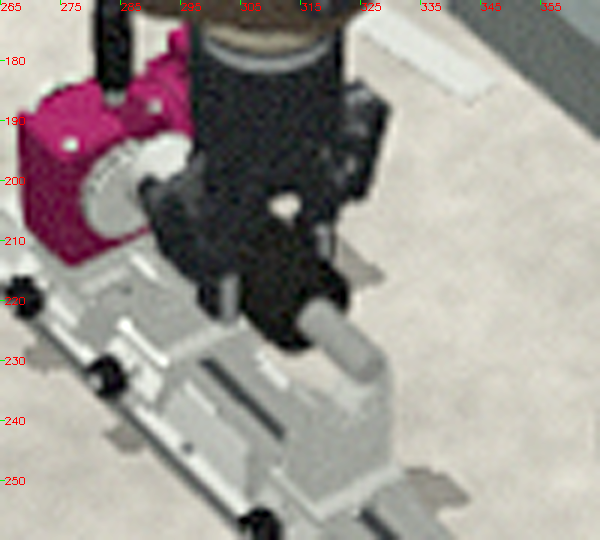

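The side view shows the roller held level above both Vs; thin end centre at (326.3,230.3), tall V outer top corner near (329.7,228.3).

```bash
python3 - <<'E'
from h import *
s=load("pics/side5.npy")
e=atz(s,(326.3,230.3),.1418); print("thin end",e,"centre y",e[1]+.091)
print("tall +x-y corner",atz(s,(329.7,228.3),.119))
# expected tall V corners projection for y=.0312, x=.6425+-.025 with side bias
P=[[.6445+a,.0304+b,.119] for a in(.025,-.025) for b in(.012,-.012)]; print(proj(s,P))
E
```

```text
thin end [0.64559158 0.0108274  0.1418    ] centre y 0.10182740260145043
tall +x-y corner [0.67336408 0.03031555 0.119     ]
[[326.23811753 226.51014087]
 [331.06362768 231.11403298]
 [312.61949656 233.26934253]
 [317.40041318 237.9780534 ]]
```

```bash
python3 - <<'E'
from plant import *
from h import *
c=read_camera("top"); np.save("pics/top5.npy",c,allow_pickle=True)
s=load("pics/side5.npy"); k=[]
for c,x0,y0,w,h,f in((c,205,205,130,50,6),(s,303,210,40,35,9)):
    m=cv2.convertScaleAbs(cv2.resize(c["img"][y0:y0+h,x0:x0+w],None,fx=f,fy=f,interpolation=cv2.INTER_CUBIC),alpha=1.0 if f==9 else 1.6)
    for i in range(0,w,10): cv2.putText(m,str(x0+i),(i*f,10),0,.35,(0,0,255),1); cv2.line(m,(i*f,0),(i*f,4),(0,255,0),1)
    for j in range(10,h,10): cv2.putText(m,str(y0+j),(4,j*f+4),0,.35,(0,0,255),1);cv2.line(m,(0,j*f),(4,j*f),(0,255,0),1)
    k.append(cv2.copyMakeBorder(m,0,0,0,780-m.shape[1],0))
o=np.vstack(k)[:600];cv2.imwrite("pics/p6.png",o);print(o.shape)
E
```

```text
(600, 780, 3)
```

View pics/p6.png

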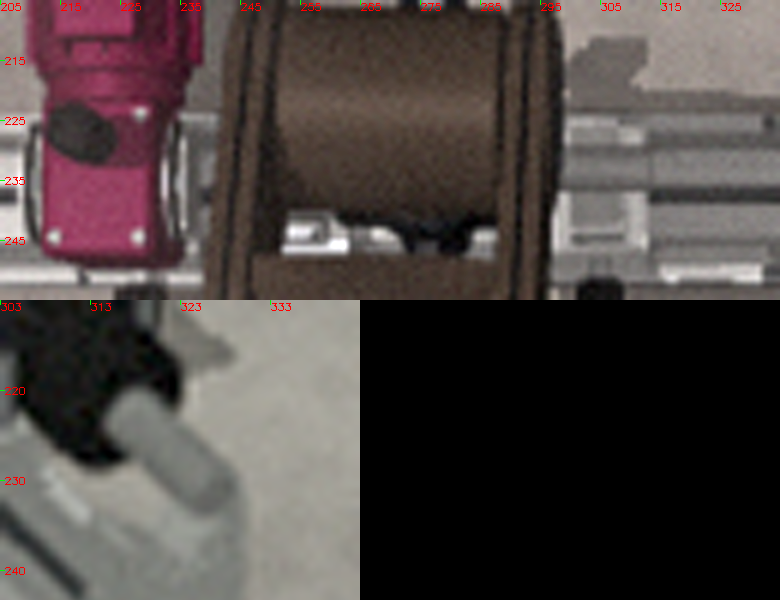

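```bash
python3 - <<'E'
from h import *
s=load("pics/side5.npy");t=load("pics/top5.npy")
for uv in((326.7,231.7),(326.3,231.3)):print("thin end side",atz(s,uv,.1418))
print("thin end top",atz(t,(312.5,234),.1418),"(top of cyl)",atz(t,(312.5,234),.15))
f=lambda u,v,z:atz(t,(u,v),z).round(4)
print("tall V saddle right",f(205+648/6,240,.059),"rimR",f(205+640/6,244,.119),"low V right saddle?",f(205+350/6,243,.059),f(205+330/6,243,.102))
print("pred u: tall saddle edges",proj(t,[[.62,.0534,.059],[.62,.0094,.059]])[:,0],"tall rims",proj(t,[[.62,.0434,.119],[.62,.0194,.119]])[:,0],"low rims",proj(t,[[.615,.1774,.102],[.615,.1534,.102]])[:,0],"low saddle",proj(t,[[.61,.1874,.059],[.61,.1434,.059]])[:,0],"thin end .007",proj(t,[.64,.007,.1418])[:,0])
print("disc",proj(t,[[.637,.212,.084],[.637,.212,.138],[.637,.282,.138],[.637,.282,.084]])[:,0])
E
```

```text
thin end side [0.64307332 0.00548001 0.1418    ]
thin end side [0.64311162 0.00748283 0.1418    ]
thin end top [0.63984345 0.01008824 0.1418    ] (top of cyl) [0.63910712 0.00998276 0.15      ]
tall V saddle right [0.6309 0.0095 0.059 ] rimR [0.6157 0.0122 0.119 ] low V right saddle? [0.6208 0.1447 0.059 ] [0.6176 0.1489 0.102 ]
pred u: tall saddle edges [296.84115792 312.99154806] tall rims [299.71967955 308.91657862] low rims [249.17974935 258.26999883] low saddle [247.55630224 263.72199065] thin end .007 [313.70317011]
disc [237.3491534  234.09003712 206.87250347 211.18553479]
```

Call:
send_rows --plan '[[[-0.008,0.1,0],[0,-0.0006,0]],[[0,0.08,0],[0,0,0]],[[0,0.03,0],[0,0,0]],[[0,0.01,0],[0,0,0]],[[0,0.01,0],[0,0,0]],[[0,0,0],[0,0,0]]]'

```text
time: 25.35
eef_pos: [0.6416, 0.099, 0.1075]
tcp_rot: [-0.504, 0.496, -0.496, 0.504]
contact_force: [-0.5, -0.4, -5.8]
opening: 0.567
```

Call:
send_rows --plan '[[[0,0.01,0],[0,0,0]],[[0,0.01,0],[0,0,0]],[[0,0,0],[0,0,0]]]'

```text
time: 25.65
eef_pos: [0.6415, 0.099, 0.1054]
tcp_rot: [-0.503, 0.496, -0.496, 0.504]
contact_force: [-0.4, -0.1, -4.4]
opening: 0.567
```

Call:
send_rows --plan '[[[0,0.005,0],[0,0,0]],[[0,0.005,0],[0,0,0]],[[0,0,0],[0,0,0]]]'

```text
time: 25.95
eef_pos: [0.6419, 0.099, 0.1051]
tcp_rot: [-0.503, 0.496, -0.497, 0.504]
contact_force: [-2.8, -0.3, 2.0]
opening: 0.566
```

Call:
send_rows --plan '[[[0,0.005,0],[0,0,0]],[[0,0,0],[0,0,0]]]'

```text
time: 26.15
eef_pos: [0.6421, 0.099, 0.1049]
tcp_rot: [-0.503, 0.496, -0.497, 0.504]
contact_force: [-4.2, -0.1, 4.8]
opening: 0.573
```

Call:
send_rows --plan '[[[0,0,0],[0,0,0]],[[0,0,0],[0,0,0]],[[0,0,0],[0,0,0]],[[0,0,0],[0,0,0]],[[0,-0.1,0],[0,0,0]],[[0,-0.2,0],[0,0,0]],[[0,-0.3,0],[0,0,0]],[[0,-0.3,0],[0,0,0]],[[0,-0.2,-0.2],[0,0,0]],[[0,0,-0.35],[0,0,0]],[[0,0,-0.35],[0,0,0]],[[0,0,-0.35],[0,0,0]]]' --gripper 0

```text
time: 27.35
eef_pos: [0.4902, 0.0968, 0.2364]
tcp_rot: [-0.503, 0.496, -0.497, 0.504]
contact_force: [0.1, 0.4, 0.8]
opening: 1.002
```

Call:
send_rows --plan '[[[-0.08,0,-0.35],[0,0,0]],[[0,0,0],[0,0.0155,0]],[[0,0,0],[0,0.0155,0]],[[0,0,0],[0,0.0155,0]],[[0,0.2,0],[0,0,0]],[[0,0.3,0],[0,0,0]],[[0,0,0],[0,0,0]],[[0,0,0],[0,0,0]]]'

```text
time: 28.15
eef_pos: [0.4492, 0.1058, 0.1758]
tcp_rot: [-0.426, 0.565, -0.564, 0.426]
contact_force: [0.4, 0.4, 0.5]
opening: 1.001
```

```bash
python3 - <<'E'
from plant import *
from h import *
now()
c=read_camera("side"); np.save("pics/side7.npy",c,allow_pickle=True);cv2.imwrite("pics/side7.png",c["img"])
t=read_camera("top"); np.save("pics/top7.npy",t,allow_pickle=True)
k=[]
for c,x0,y0,w,h,f in((t,205,205,130,45,6),(c,225,235,60,62,5),(c,265,175,95,62,5)):
    m=cv2.convertScaleAbs(cv2.resize(c["img"][y0:y0+h,x0:x0+w],None,fx=f,fy=f,interpolation=cv2.INTER_CUBIC),alpha=1.0 if f==5 else 1.6)
    for i in range(0,w,10): cv2.putText(m,str(x0+i),(i*f,10),0,.35,(0,0,255),1); cv2.line(m,(i*f,0),(i*f,4),(0,255,0),1)
    for j in range(10,h,10): cv2.putText(m,str(y0+j),(4,j*f+4),0,.35,(0,0,255),1);cv2.line(m,(0,j*f),(4,j*f),(0,255,0),1)
    k.append(m)
b=np.hstack(k[1:]); o=np.vstack([k[0],b[:,:780] if b.shape[1]>=780 else cv2.copyMakeBorder(b,0,0,0,780-b.shape[1],0)])[:600];cv2.imwrite("pics/p7.png",o)
E
```

```text
t 28.15 p [0.4492 0.1058 0.1758] psi -0.2778 ydir [-5.e-04  0.e+00 -1.e+00] q [ 0.01 -0.13  2.15  0.    1.12  0.29] op 1.001 F [0.4 0.4 0.5]
```

View pics/p7.png

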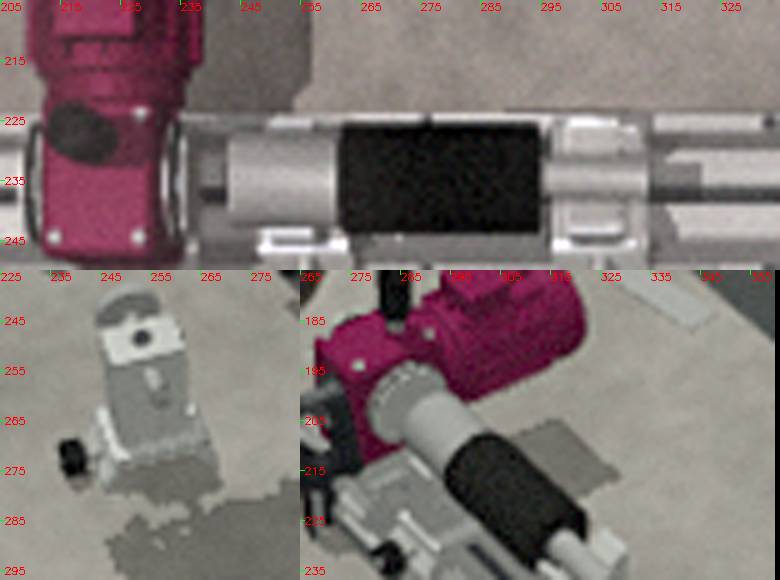

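The top view shows the roller lying in both Vs (thick end u≈243, rubber 261.3–295.2, thin end u≈313), disc face u≈232.3–236.2; the side view shows the stop untouched.

```bash
python3 - <<'E'
from h import *
t=load("pics/top7.npy");s=load("pics/side7.npy")
f=lambda u,v,z:atz(t,(u,v),z).round(4)
print("thick end top z.133",f(243,235,.133),"axis",f(243,235,.111)," rubber",f(261.3,235,.136),f(295.2,235,.136),"thin",f(313,235,.111))
print("disc top/bottom",f(232.3,235,.138),f(236.2,235,.084))
print("axis x: thick",(f(243,227,.111)+f(243,242,.111))/2,"thin v",f(305,205+158/6,.111)[0],f(305,205+195/6,.111)[0],"rubber",f(280,205+125/6,.111)[0],f(280,205+233/6,.111)[0])
S=lambda x,y:(225+x/5,235+(y-270)/5)
q=np.array([[.022,.015,.0995],[-.022,.015,.0995],[.022,-.015,.0995],[-.022,-.015,.0995],[0,0,.0995]])
print(fit(s,q,np.array([S(177,312),S(97,326),S(188,350),S(106,365),S(142,338)]),0,[.45,.106,-.28]))
E
```

```text
thick end top z.133 [0.6355 0.1898 0.133 ] axis [0.6374 0.193  0.111 ]  rubber [0.6359 0.1422 0.136 ] [0.6371 0.0547 0.136 ] thin [0.64   0.0091 0.111 ]
disc top/bottom [0.6346 0.2165 0.138 ] [0.6394 0.2151 0.084 ]
axis x: thick [0.6387 0.193  0.111 ] thin v 0.6494 0.6331 rubber 0.663 0.6155
(array([ 0.4528429 ,  0.10572575, -0.37299783]), [[0.5, 0.4], [0.6, 0.1], [0.8, 0.1], [0.6, 0.4], [0.0, 0.0]])
```

```bash
python3 - <<'E'
from h import *
s=load("pics/side7.npy"); s3=load("pics/side3.npy"); t=load("pics/top7.npy")
g=lambda x,y:(265+(x-300)/5,175+(y-270)/5)
u=np.array([-.0135,1,0]);v=np.array([1,.0135,0])
def ring(c,e,rad,z=.111):
    th=np.linspace(0,2*np.pi,48,endpoint=False)
    return np.array([c[0],c[1],z])+u*e+rad*(np.cos(th)[:,None]*v+np.sin(th)[:,None]*np.array([0,0,1]))
def sil(c): return proj(s,np.vstack([ring(c,e,.025) for e in(.043,-.043)]))
obs=np.array([265+(443-300)/5,175+(432-270)/5,265+(588-300)/5,175+(568-270)/5])
f=lambda q:np.r_[sil(q).min(0),sil(q).max(0)]-obs
r=least_squares(f,[.64,.099]);print("roller side",r.x,r.fun)
# disc ellipse in side3: extents in crop p3 (offset 262,175; x from 390): left 490,right 583,top 108,bottom 208
obs2=np.array([262+100/6,175+108/6,262+193/6,175+209/6])
h=lambda q:np.r_[proj(s3,ring(q,0,.027)).min(0),proj(s3,ring(q,0,.027)).max(0)]-obs2
r=least_squares(h,[.64,.212]);print("disc side",r.x,r.fun)
# automatic: mean of bright grey low-saturation pixels inside disc
m=s3["img"][190:213,276:302].astype(int); mask=(m.max(2)-m.min(2)<22)&(m.mean(2)>110)
n,l,st,ce=cv2.connectedComponentsWithStats(mask.astype(np.uint8)); i=np.argmax(st[1:,4])+1; print(st[i],ce[i]+[276,190])
E
```

```text
roller side [0.64410485 0.10058759] [-0.55061914 -1.23239786  0.54528877  1.12980455]
disc side [0.6399509  0.21102152] [ 0.63449603  1.1417596  -0.64346514 -1.11093849]
[  4   4  22  19 281] [290.34875445 204.06049822]
```

```bash
python3 - <<'E'
from h import *
t=load("pics/top7.npy"); g=t["img"].mean(2)
for v in range(230,243,2): print(v,g[v,228:248].round().astype(int))
print("mean",g[231:243,228:248].mean(0).round())
for y in(.211,.2135,.216): print(y,proj(t,[[.638,y,.138],[.638,y,.084]])[:,0].round(2))
# by row arcs: bottom edge of the face for rows
print("thick end u for centre .099:",proj(t,[[.6375,.190,.133],[.6375,.190,.120]])[:,0], "rail end L", proj(t,[.6355,.3136,.04]))
E
```

```text
230 [44 37 34 28 49 35 43 94 54 50 56 63 56 59 62 96 95 94 95 96]
232 [ 45  51  36  41 101  41  48  94  54  53  65  74  73  72  61 102 106 104
 102 102]
234 [ 68  50  35  41 121  40  75 104  58  51  63  76  70  74  60 111 106 113
 108 114]
236 [ 68  52  35  44 122  42  80 106  53  50  44  41  41  41  43 107 103 107
 105 104]
238 [67 50 35 34 84 44 43 94 54 49 49 33 36 31 39 97 95 92 93 95]
240 [66 51 39 34 61 50 46 90 56 53 62 74 73 75 75 85 83 83 81 79]
242 [ 72  52  40  28  44  66  47 106  58  49  66  75  76  77  75  67  59  60
  56  57]
mean [62. 51. 37. 37. 90. 45. 55. 99. 54. 51. 57. 63. 64. 62. 60. 97. 95. 95.
 93. 94.]
0.211 [234.49 237.73]
0.2135 [233.52 236.8 ]
0.216 [232.55 235.86]
thick end u for centre .099: [242.92457229 243.64548213] rail end L [[202.98538242 237.30036353]]
```

Careful reading of the profile puts the disc face at y≈0.211, so the drive-side gap is ≈21 mm, and the roller is centred over the Vs. On to the end stop.

Call:
send_rows --plan '[[[0,0.3,0.01],[0,0,0]],[[0,0.3,0],[0,0,0]],[[0,0.2,0],[0,0,0]],[[0,0.08,0],[0,0,0]],[[0,0,0],[0,0,0]]]'

```text
time: 28.75
eef_pos: [0.4507, 0.1055, 0.0699]
tcp_rot: [-0.426, 0.565, -0.564, 0.426]
contact_force: [0.3, 0.2, 0.2]
opening: 1.001
```

Call:
send_rows --plan '[[[0,0,0],[0,0,0]],[[0,0,0],[0,0,0]],[[0,0,0],[0,0,0]],[[0,0,0],[0,0,0]],[[0,0,0],[0,0,0]],[[0,0,0],[0,0,0]],[[0,0,0],[0,0,0]],[[0,0,0],[0,0,0]]]' --gripper 1 --grip_force 50

```text
time: 29.55
eef_pos: [0.4514, 0.1055, 0.0712]
tcp_rot: [0.425, -0.564, 0.565, -0.427]
contact_force: [-2.6, 0.3, 7.4]
opening: 0.508
```

```bash
python3 -c "
from h import *
p,r=now()
rows(p,r,[(p[0],p[1],.20,-.278),(.51,-.03,.20,-.1),(.643,-.052,.18,.0135),(.643,-.052,.12,.0135,.02)])"
```

```text
t 29.55 p [0.4514 0.1055 0.0712] psi -0.2778 ydir [ 0.0019  0.     -1.    ] q [0.01 0.05 2.21 0.   0.89 0.29] op 0.508 F [-2.6  0.3  7.4]
4 rows to (np.float64(0.45139908135415274), np.float64(0.10551727835922986), 0.2, -0.278)
4 rows to (0.51, -0.03, 0.2, -0.1)
4 rows to (0.643, -0.052, 0.18, 0.0135)
4 rows to (0.643, -0.052, 0.12, 0.0135, 0.02)
[[[0.0,-0.268,0.0],[-0.0001,0.0,0.0]],[[0.0,-0.268,0.0],[-0.0001,0.0,0.0]],[[0.0,-0.269,0.001],[0.0,0.0,0.0]],[[-0.001,-0.268,0.0],[-0.0001,0.0,-0.0001]],[[0.238,0.0,0.195],[0.0,-0.0071,0.0]],[[0.247,0.0,0.184],[0.0,-0.0071,0.0]],[[0.254,0.0,0.173],[0.0,-0.007,0.0]],[[0.262,0.0,0.161],[0.0,-0.0071,0.0]],[[0.018,0.042,0.28],[0.0,-0.0045,0.0]],[[0.026,0.041,0.28],[0.0,-0.0045,0.0]],[[0.034,0.042,0.279],[0.0,-0.0045,0.0]],[[0.041,0.041,0.278],[0.0,-0.0046,0.0]]]
[[[0.0,0.125,0.0],[0.0,0.0,0.0]],[[0.0,0.125,0.0],[0.0,0.0,0.0]],[[0.0,0.125,0.0],[0.0,0.0,0.0]],[[0.0,0.125,0.0],[0.0,0.0,0.0]]]
```

Call:
send_rows --plan '[[[0,-0.27,0],[0,0,0]],[[0,-0.27,0],[0,0,0]],[[0,-0.27,0],[0,0,0]],[[0,-0.27,0],[0,0,0]],[[0.24,0,0.195],[0,-0.007,0]],[[0.247,0,0.185],[0,-0.007,0]],[[0.255,0,0.175],[0,-0.007,0]],[[0.26,0,0.16],[0,-0.007,0]],[[0.02,0.04,0.28],[0,-0.0046,0]],[[0.026,0.04,0.28],[0,-0.0046,0]],[[0.034,0.04,0.28],[0,-0.0046,0]],[[0.04,0.04,0.28],[0,-0.0046,0]]]'

```text
time: 30.75
eef_pos: [0.6428, -0.0528, 0.1781]
tcp_rot: [0.504, -0.497, 0.496, -0.503]
contact_force: [1.1, 0.0, -4.0]
opening: 0.507
```

Call:
send_rows --plan '[[[0,0.12,0],[0,0,0]],[[0,0.12,0],[0,0,0]],[[0,0.12,0],[0,0,0]],[[0,0.1,0],[0,0,0]],[[0,0,0],[0,0,0]],[[0,0,0],[0,0,0]]]'

```text
time: 31.35
eef_pos: [0.642, -0.0524, 0.1247]
tcp_rot: [0.504, -0.497, 0.496, -0.503]
contact_force: [0.1, 0.0, -3.5]
opening: 0.503
```

```bash
python3 - <<'E'
from plant import *
from h import *
now()
s=read_camera("side"); np.save("pics/side8.npy",s,allow_pickle=True)
t=read_camera("top"); np.save("pics/top8.npy",t,allow_pickle=True)
k=[]
for c,x0,y0,w,h,f in((t,250,205,130,50,6),(s,290,195,80,60,5)):
    m=cv2.convertScaleAbs(cv2.resize(c["img"][y0:y0+h,x0:x0+w],None,fx=f,fy=f,interpolation=cv2.INTER_CUBIC),alpha=1.0 if f==5 else 1.6)
    for i in range(0,w,10): cv2.putText(m,str(x0+i),(i*f,10),0,.35,(0,0,255),1); cv2.line(m,(i*f,0),(i*f,4),(0,255,0),1)
    for j in range(10,h,10): cv2.putText(m,str(y0+j),(4,j*f+4),0,.35,(0,0,255),1);cv2.line(m,(0,j*f),(4,j*f),(0,255,0),1)
    k.append(cv2.copyMakeBorder(m,0,0,0,780-m.shape[1],0))
cv2.imwrite("pics/p8.png",np.vstack(k))
E
```

```text
t 31.35 p [ 0.642  -0.0524  0.1247] psi 0.0138 ydir [-5.e-04  1.e-04 -1.e+00] q [-0.24  0.34  1.74 -0.    1.06 -0.25] op 0.503 F [ 0.1  0.  -3.5]
```

View pics/p8.png

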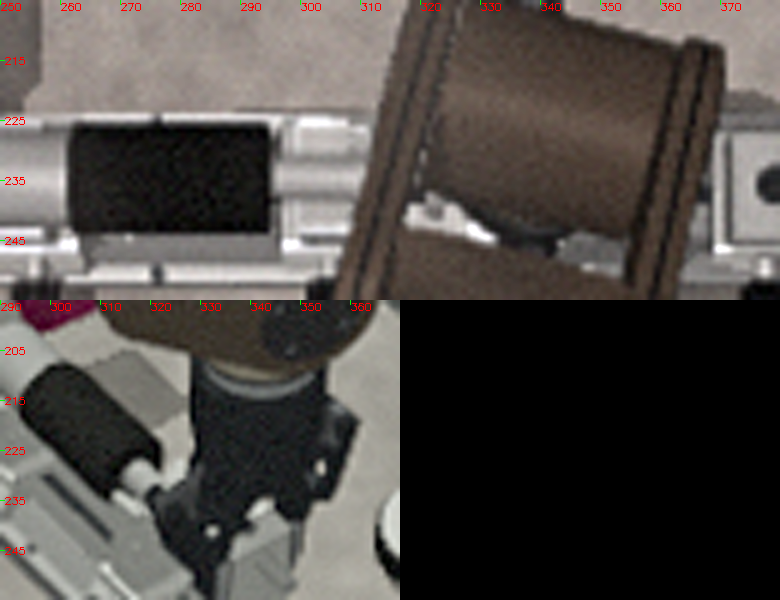

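Call:
send_rows --plan '[[[0,0.1,0],[0,0,0]],[[0,0.08,0],[0,0,0]],[[0,0.03,0],[0,0,0]],[[0,0.01,0],[0,0,0]],[[0,0.01,0],[0,0,0]],[[0,0,0],[0,0,0]]]'

```text
time: 32.05
eef_pos: [0.6426, -0.0526, 0.0973]
tcp_rot: [-0.503, 0.497, -0.497, 0.503]
contact_force: [0.2, 0.8, -4.1]
opening: 0.509
```

Call:
send_rows --plan '[[[0,0.01,0],[0,0,0]],[[0,0.01,0],[0,0,0]],[[0,0.01,0],[0,0,0]],[[0,0,0],[0,0,0]]]'

```text
time: 32.45
eef_pos: [0.643, -0.0527, 0.096]
tcp_rot: [-0.503, 0.496, -0.497, 0.504]
contact_force: [-3.5, 0.6, 5.6]
opening: 0.512
```

Seated (force reversed at the expected height). Release, lift, and clear away for a final look.

Call:
send_rows --plan '[[[0,0,0],[0,0,0]],[[0,0,0],[0,0,0]],[[0,0,0],[0,0,0]],[[0,0,0],[0,0,0]],[[0,-0.1,0],[0,0,0]],[[0,-0.2,0],[0,0,0]],[[0,-0.3,0],[0,0,0]],[[0,-0.35,0],[0,0,0]],[[0,-0.35,0],[0,0,0]],[[0,0,-0.3],[0,0,0]],[[0,0,-0.35],[0,0,0]],[[0,0,-0.35],[0,0,0]]]' --gripper 0

```text
time: 33.65
eef_pos: [0.5215, -0.0542, 0.251]
tcp_rot: [-0.503, 0.496, -0.497, 0.504]
contact_force: [-0.6, 0.0, 0.4]
opening: 1.002
```

Call:
send_rows --plan '[[[0,0,-0.35],[0,0,0]],[[0,0,-0.2],[0,0,0]],[[-0.35,0,0],[0,0,0]],[[-0.35,0,0],[0,0,0]],[[-0.35,0,0],[0,0,0]],[[-0.35,0,0],[0,0,0]],[[-0.35,0,0],[0,0,0]],[[-0.35,0,0],[0,0,0]],[[-0.35,0,0],[0,0,0]],[[-0.35,0,0],[0,0,0]],[[-0.35,0,0],[0,0,0]],[[0,0,0],[0,0,0]]]'

```text
time: 34.85
eef_pos: [0.4507, 0.3268, 0.2507]
tcp_rot: [-0.504, 0.496, -0.495, 0.505]
contact_force: [-0.6, -0.4, -1.1]
opening: 1.0
```

```bash
python3 - <<'E'
from plant import *
from h import *
now()
s=read_camera("side"); np.save("pics/side9.npy",s,allow_pickle=True)
t=read_camera("top"); np.save("pics/top9.npy",t,allow_pickle=True)
k=[]
for c,x0,y0,w,h,f in((t,225,212,130,46,6),(s,255,165,155,64,5)):
    m=cv2.convertScaleAbs(cv2.resize(c["img"][y0:y0+h,x0:x0+w],None,fx=f,fy=f,interpolation=cv2.INTER_CUBIC),alpha=1.0 if f==5 else 1.6)
    for i in range(0,w,10): cv2.putText(m,str(x0+i),(i*f,10),0,.35,(0,0,255),1); cv2.line(m,(i*f,0),(i*f,4),(0,255,0),1)
    for j in range(10,h,10): cv2.putText(m,str(y0+j),(4,j*f+4),0,.35,(0,0,255),1);cv2.line(m,(0,j*f),(4,j*f),(0,255,0),1)
    k.append(cv2.copyMakeBorder(m,0,0,0,780-m.shape[1],0))
c=s; m=cv2.resize(c["img"][195:285,255:385],None,fx=6,fy=6,interpolation=cv2.INTER_CUBIC)
cv2.imwrite("pics/p9.png",np.vstack([k[0],m[:300+24]]))
E
```

```text
t 34.85 p [0.4507 0.3268 0.2507] psi 0.0186 ydir [ 0.0011  0.002  -1.    ] q [0.44 0.02 1.87 0.   1.25 0.43] op 1.0 F [-0.6 -0.4 -1.1]
```

View pics/p9.png

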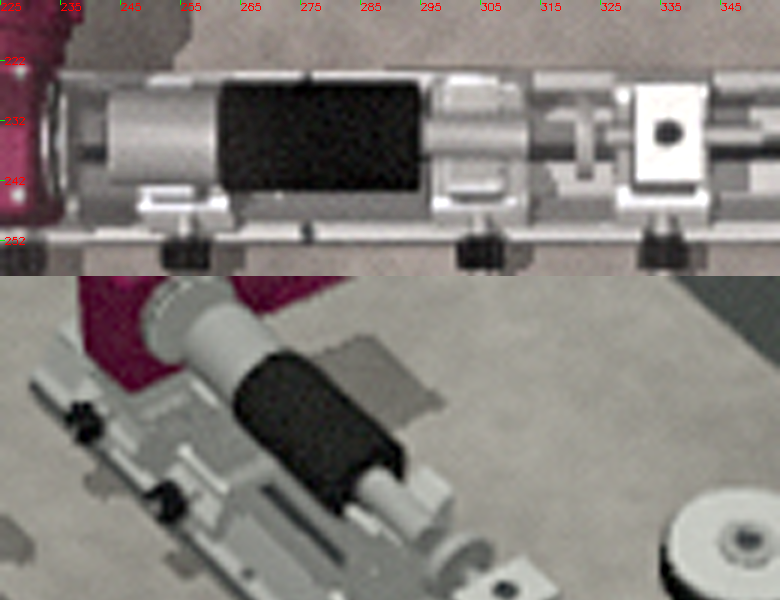

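```bash
python3 - <<'E'
from h import *
t=load("pics/top9.npy"); g=t["img"].mean(2)
f=lambda u,z:atz(t,(u,235),z)[1].round(4)
print("thin end",f(312.5,.115),"disc face",f(321.3,.111),"disc back",f(225+595/6,.111),"block mid",f(225+669/6,.137))
print(g[233:236,306:328].mean(0).round())
print(g[229:232,316:328].mean(0).round(), g[240:242,316:328].mean(0).round())
E
```

```text
thin end 0.0104 disc face -0.0127 disc back -0.0202 block mid -0.0517
[116. 115. 116. 116. 116. 118. 119.  67.  74.  79.  78.  77.  76.  76.
  79. 120. 119. 106.  74.  73. 104. 102.]
[ 81.  93. 102. 101. 100. 100.  96.  90. 102. 105. 100.  86.] [ 87. 123. 124. 125. 122.  77.  69.  76. 121. 124. 123.  94.]
```

Corrected for the half-pixel crop offset, the edges give about 21 mm at the stop side (312.5→320.5 px) and about 20–21 mm at the drive side. Everything is released and at rest, so I'm handing in.

```bash
python3 -c "
from plant import *
print(get_state()['time'],get_state()['contact_force'].round(1)); print(sign_off())"
```

```text
34.95 [-0.1  0.3  0.5]
the job is handed in; nothing more can be done
None
```

The roller is set up over the rail as asked, and I handed the job in at about 35 s with the gripper open and clear of everything. I seated the low V, then the tall V, laid the roller in them with its thick end towards the drive head, and seated the end stop with its disc facing the thin end.

- **Seating:** each piece was lowered until the wrist force reversed, which happened within about 1 mm of the expected height (roller and all three saddles). The final pictures show all of them upright and in line. I judged level from the seating heights and the pictures, not by a separate measurement.
- **Position over the Vs:** the roller's journals are centred over the Vs to about 1–2 mm.
- **Gaps:** the gap at the end stop is about 21 mm. The gap at the drive disc is about 20–21 mm, but this one is less certain. My readings of the disc face ranged from y = 0.211 to 0.2165 m, and the high end would make it up to about 25 mm. I settled on 0.211, from the edge profile in the top picture and the side view.
- **Camera disagreement:** the two cameras differed by about 2–4 mm in x. The grasps agreed better with the top camera.
- **Roller grip:** the first grip sat too high, so I released and regripped it before lifting. It was not dropped.
- **Bystanders:** the oil bottle, wrench and spare wheel were never touched, though I did not measure their positions again at the end.

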